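# Flip the embossing plate onto the press bed with a lifter

## Task

The blue embossing plate lies brass pattern down on the marble slab. Holding the lifter by its wooden handle, slide its blade, bearing only lightly on the marble, under the plate's near rim until it meets the brass pad, press the plate home against the step with about 6 N (never over 10 N on the plate or 15 N on the slab), then lever it up and over the step so that it lies flat on the black press bed, pattern up, without the gripper touching it. Finally stand the lifter upright on the green mat again and let go, leaving the jar, the stamp block and the mallet where they are.

Things in the scene. Friction and masses are not known exactly. Their poses are not given: they have to be found in the camera images.
- block: Fixed block on the mat: pale marble slab (x -150 to 0 mm, 160 wide, 20 thick) and, beyond it, a higher dark press bed with black top (x 0 to 130 mm, 160 wide, 28 thick); where they meet an 8 mm upright step crosses the block. Origin on the underside below the middle of the step; x from slab to bed, roughly away from the robot, y along the step, z up.
- step (a point): Middle of the foot of the step: on the slab's top face, 20 mm above the block's underside; axes as the block's.
- plate: Loose plate, about 110 g: blue backing 68 (x) x 60 (y) x 3 mm, under it a brass pad 40 x 52 x 4 mm glued up to 7 mm off centre along x (hidden, differs each time). Starts brass down on the slab; rim overhangs the pad 7 to 21 mm at the x ends, 4 mm above the slab; far end 8 to 25 mm short of the step. Origin: centre, level with the brass face; x to the step, z from brass to backing.
- lip (a point): Middle of the plate's near end (towards the robot), on the brass-side face of the rim: 34 mm from the plate's origin along -x and 4 mm along z.
- lifter: Loose rigid lifter, 150 g: steel foot 50 (x) x 36 (y) x 7 mm, blade 36 wide, 2 thick, running along +x to 89 mm from the origin, underside flush with the foot's; upright wooden handle 28 (x) x 18 (y) mm, 7 to 67 mm high. Origin on the underside below the handle; x to the blade's tip, z up the handle. Stands on the mat.
- lifter_grip (a point): Centre of the lifter's handle where it is to be gripped across its 18 mm width (y): 42 mm above its underside.
- lifter_tip (a point): Middle of the lower edge of the blade's tip: 89 mm forward of the lifter's origin, on the underside.
- mat: Green cutting mat, fixed, 560 (x) x 960 (y) x 3 mm, origin at the centre of its underside; everything stands on it.
- jar: Bystander: glass jar with a dark cap, 52 mm wide, 75 mm tall, origin under its centre.
- stamps: Bystander: wooden block 70 x 50 x 35 mm with six upright steel stamps, 80 mm tall in all, origin under its centre.
- mallet: Bystander: mallet lying down, white head 52 mm thick and 85 mm long across (y), dark handle along -x to 140 mm; origin under the head's centre.
Things that resemble listed ones, but are neither listed nor needed, are in the scene too. Leave any red look-alike of the lifter alone.

How it is judged:
On the way, in this order (a step that is already met when the one before it is completed fails the run):
1. the lifter's blade is at least 5 mm under the plate's near rim, low on the slab (x of lifter_tip in the frame of lip above 0.005 m and z of lifter_tip in the frame of lip below 0 m and z of lifter_tip in the frame of step below 0.004 m and horizontal distance between lifter_tip and lip below 0.035 m), for 0.1 s.
2. the plate is pressed home against the step by the lifter with more than 3 N (contact force between lifter and plate above 3 N and x of plate in the frame of step above -0.0375 m and angle between plate's own z axis and vertical below 0.15 rad), for 0.2 s.
3. the plate is levered up past 40 degrees on the lifter's blade, its far edge near the step (angle between plate's own z axis and vertical between 0.7 and 1.7 rad and contact force between lifter and plate above 0.05 N and x of plate in the frame of step above -0.05 m), for 0.1 s.
At the end, for the whole second after the job is handed in: The plate lies flat (within 4 degrees) on the press bed, brass pattern up, its centre 10 to 120 mm beyond the step and within 70 mm of the bed's middle line; the lifter stands upright (within 3 degrees) on its foot on the green mat, released; both are at rest (angle between plate's own z axis and vertical above 3.07 rad and x of plate in the frame of step between 0.01 and 0.12 m and y of plate in the frame of step between -0.07 and 0.07 m and z of plate in the frame of step between 0.012 and 0.018 m and linear speed of each of plate, lifter below 0.01 m/s and angle between lifter's own z axis and vertical below 0.05 rad and height (world z) of lifter below 0.006 m and contact force between lifter and mat above 0.2 N); the robot touches nothing.
It fails at once if the gripper touches the plate (contact force between the fingers and plate above 0.3 N).
It fails at once if the lifter shoves the plate with more than 10 N (contact force between lifter and plate above 10 N).
It fails at once if the lifter is pressed on the block with more than 15 N (contact force between lifter and block above 15 N).
It fails at once if the jar, the stamp block or the mallet is moved more than 15 mm (distance of any of jar, stamps, mallet from where it was at the start of the episode above 0.015 m).
It also fails if it takes over 72 s, if anything falls off the work surface, if the arm or the gripper's body presses on something with over 40 N, if the wrist force passes 120 N, or if a joint passes its speed limit or range.

## Robot

A 7-joint arm with a two-finger parallel gripper is mounted at the origin on the work surface. World frame = base frame: x ahead of the robot, y to its left, z up, the work surface at z = 0. Lengths are in m, angles in rad, forces in N, time in s.
With the tool pointing down it reaches from about 0.4 to 0.85 m from the base axis. Payload 6.9 kg.
Tool frame: the origin (TCP) lies between the finger pads; the fingertips stand tips_ahead ahead of it and the grasp point (between the pads) lies 5 mm behind it (tips_ahead is the distance from the TCP to the fingertips, in m); y points along the fingers, x is the direction in which the jaws open and shut, and the axes are right-handed (so a half turn about y gives the same grasp; the last joint's range is limited). The gripper opens to 85 mm and grips with 20 to 120 N. Pads are 22 mm wide; open, the fingers measure 114 mm over their backs; the gripper's body (76 mm by 85 mm) begins 54 mm behind the grasp point. The pads swing forward as they close: fully open they stand 13 mm farther back than shut.
Start: joints at [1.242, 0.507, -0.238, 1.5, 0.126, 1.149, -0.155], TCP at [0.263, -0.567, 0.245] pointing down, gripper open.
Joint ranges: [-3.08, 3.08], [-0.24, 2.05], [-1.43, 1.35], [0, 2.5], [-1.52, 4.66], [0.17, 1.96], [-2.89, 2.89]. Speed limits (rad/s): [2.39, 2.39, 3.14, 3.14, 3.14, 3.14, 3.14].

## Interface

Orientations are given as a unit quaternion [x, y, z, w].
In Python, from plant import * gives the robot as it stands.
- The arm moves only by the tool send_rows, never from a script. Its argument "increments" is a list of rows, each an object with "fingers": the closure, from -1 (fully open) to 1 (shut); "offset": the shift along the tool's x, y, z in mm, a list of three; "turn": the turn, a rotation vector about the tool's x, y, z in degrees, a list of three. In form: [{"fingers": fingers, "offset": [tx, ty, tz], "turn": [ax, ay, az]}, ...]. A call has 1 to 12 rows; each row shifts and turns the pose as measured when the row begins, along the tool's axes as they then stand; what a row does not reach is not made up. A row lasts 1/12 s, in which the tool goes at most 41.7 mm and 7.16 degrees, less where a joint would pass 70% of its speed; a pose out of reach is approached as far as the arm can. A call is refused whole if a number of a shift passes 41.7 or a number of a turn 7.16, either way. A call with a gripper value outside its range is refused whole. The fingers move at their own pace and stop on an object; "squeeze" is the grip in N (left out, the last holds). Time passes only in rows, so rows that do not move let the fingers close. It gives the time, the measured TCP pose, the force and the opening at its end, in the units of the state.
- observe(): the state, without advancing time (a new reading comes with each control period).
- capture(name): name is "scene" or "top" or "wrist"; returns the picture (480x640x3 uint8, red, green, blue); there is no depth.
- calibration(name): a dict with "fx", "fy", "cx", "cy" (pixels), "position" and "rotation" of the camera in the world. Camera axes: x right, y down, z forward; pixel columns grow to the right and rows downward; lengths in m; the calibration is good to about 2 mm. A picture is of the moment at which its call begins: read the wrist's pose just before it. calibration takes no time and is no camera call; for the wrist camera it gives the pose at the moment of the call.
- hand_in(): hands the job in, once; it reports no verdict.
Trained networks look in the newest picture that a camera, given by its name, has taken for a name from the list of things; names that differ only in an ending like _2 or _b are one class to them, and where a whole thing is asked for, a point or a joint stands for the part that bears it (a point fixed in the world has none). Each returns a list of dicts, best first, with "confidence" (0 to 1); they miss things now and then, are a little off and sometimes report something else, mostly with a low value. They report only what shows in the picture. A call takes as long as a camera call. They do not tell look-alikes from the thing itself.
- boxes_of(thing, camera): "bbox" ([centre column, centre row, width, height] in pixels, round what is visible of it).
- spot_point(thing, camera): "position" ([row, column] in pixels: a listed point, or the origin of a listed thing).
The state is a dict: "clock": time; "q": joint angles; "qd": joint speeds; "joint_torque": joint torques, N m; "ee_pos": TCP position; "orientation": TCP orientation; "contact_force": force on the tool from outside, world axes, zero at the start; "wrist_torque": the same for the moment, N m; "width": finger opening in m.
Only numpy, scipy, OpenCV 4.12 (cv2) and the standard library are available. Lean on these libraries where they do the work, as an engineer would, in place of code of your own. Each camera call takes 0.05 s, during which the arm holds its last target.

## Working session

There is one attempt and no reset: what is moved stays moved. The work goes in short steps, Python scripts to look and compute and a tool call to move; the robot and the scene stay as the last step left them, time stands still between calls to the robot, and variables do not carry over. Pictures are saved under pics/ and viewed, and the job is handed in when it is done.

Besides the shell and the picture viewer there is one more tool, called after "Call:" by a JSON object that holds its "op" and its "data", one argument or row to a line. send_rows: Moves the arm, as the interface text tells. Its arguments: {"type":"object","properties":{"increments":{"type":"array","items":{"type":"object","properties":{"fingers":{"type":"number"},"offset":{"type":"array","items":{"type":"number"}},"turn":{"type":"array","items":{"type":"number"}}}}},"squeeze":{"type":"number"}},"required":["increments"]}

```bash
ls; mkdir -p pics; python3 - <<'E'
from plant import *
import cv2
print(observe())
for n in ["scene","top","wrist"]:
    im=capture(n); cv2.imwrite(f"pics/{n}0.png",im[:,:,::-1]); print(n,calibration(n))
E
```

```text
pics
{'clock': 0.0, 'q': array([ 1.24250114,  0.50834285, -0.23752133,  1.50115004,  0.12570017,
        1.14888899, -0.15478296]), 'qd': array([ 0.00024623,  0.00029877,  0.00137553,  0.00212418,  0.00050004,
       -0.00069405, -0.00062679]), 'joint_torque': array([-3.92523079e-04, -6.20588708e+01, -2.18718074e+00, -2.49647427e+01,
        1.25497417e-02,  1.20712887e-02, -2.16867591e-05]), 'ee_pos': array([ 0.26242346, -0.56670565,  0.24442047]), 'orientation': array([-0.59555941,  0.38121714, -0.38013151,  0.59622355]), 'contact_force': array([-0.885512  ,  0.77695892, -0.10483005]), 'wrist_torque': array([-0.02520155, -0.00624647,  0.05156021]), 'width': 0.08549064306730997}
scene {'fx': 480.4154108747213, 'fy': 480.4154108747213, 'cx': 319.4841080529803, 'cy': 237.12542416330726, 'position': array([1.20191418, 0.52142963, 0.6533796 ]), 'rotation': array([ 0.39074574,  0.78397901, -0.42935867, -0.2198768 ])}
top {'fx': 620.3037612883519, 'fy': 620.3037612883519, 'cx': 321.61373343944456, 'cy': 245.40311379732705, 'position': array([ 0.35523695, -0.02477495,  1.39938372]), 'rotation': array([-0.70201996,  0.71172185, -0.02085584,  0.01360241])}
wrist {'fx': 410.6392020584243, 'fy': 410.6392020584243, 'cx': 317.69581134704697, 'cy': 240.840462316091, 'position': array([ 0.32160118, -0.53978453,  0.37401364]), 'rotation': array([ 0.83557423, -0.53360916, -0.07033722,  0.11013464])}
```

View pics/top0.png

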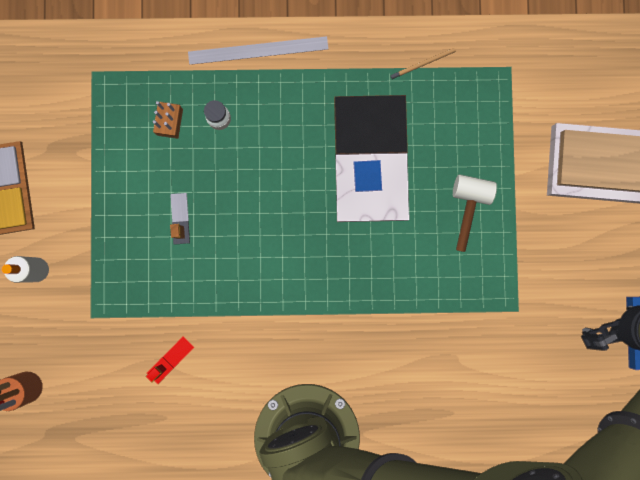

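View pics/scene0.png

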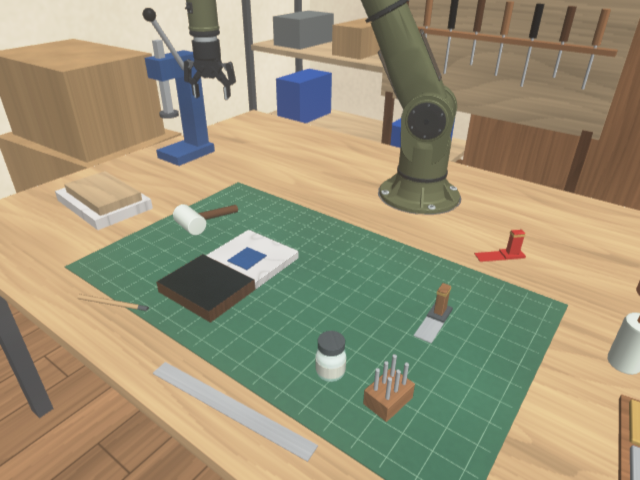

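View pics/wrist0.png

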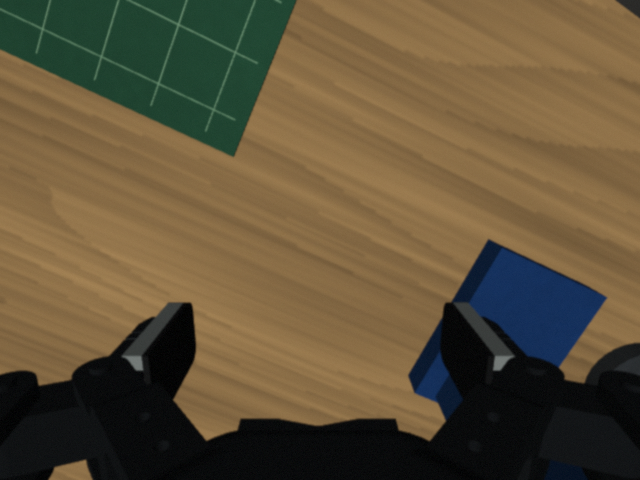

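```bash
cat > h.py <<'E'
from plant import *
import numpy as np, cv2
from scipy.spatial.transform import Rotation as R
def ray(cal,u,v):
    d=np.array([(u-cal['cx'])/cal['fx'],(v-cal['cy'])/cal['fy'],1.])
    return cal['position'],R.from_quat(cal['rotation']).apply(d)
def onz(cal,u,v,z):
    p,d=ray(cal,u,v); return p+d*(z-p[2])/d[2]
def proj(cal,X):
    c=R.from_quat(cal['rotation']).inv().apply(np.asarray(X)-cal['position'])
    return np.array([cal['fx']*c[0]/c[2]+cal['cx'],cal['fy']*c[1]/c[2]+cal['cy']])
def tool_R(yaw,pitch=0):
    """tool gripping lifter of heading yaw, pitch>0 = tip up. lifter axes xl,yl,zl -> tool y=-zl, tool x=+/-yl"""
    L=R.from_euler('z',yaw)*R.from_euler('y',-pitch)
    xl,yl,zl=L.as_matrix().T
    tx=yl; ty=-zl; tz=np.cross(tx,ty)
    return R.from_matrix(np.c_[tx,ty,tz])
def state():
    s=observe(); print('t%.2f'%s['clock'],'p',(s['ee_pos']*1000).round(1),'F',s['contact_force'].round(2),'M',s['wrist_torque'].round(2),'w',round(s['width']*1000,1)); 
    m=R.from_quat(s['orientation']).as_matrix(); print('tool x',m[:,0].round(3),'y',m[:,1].round(3),'z',m[:,2].round(3)); return s
def plan(s,target,Rt,n):
    """n equal rows, straight; print per row offset and turn in tool axes"""
    R0=R.from_quat(s['orientation']); rv=(R0.inv()*Rt).as_rotvec()
    p=s['ee_pos']; out=[]
    for i in range(n):
        Rc=R0*R.from_rotvec(rv*i/n)
        out.append(((Rc.inv().apply((target-p)/n)*1000).round(1).tolist(),np.degrees(rv/n).round(2).tolist()))
    for o in out: print(o)
def snap(name,fn):
    c=calibration(name); im=capture(name); cv2.imwrite(fn,im[:,:,::-1]); return c,im
E
python3 - <<'E'
from h import *
s=state()
im=cv2.imread('pics/top0.png'); c=calibration('top')
hsv=cv2.cvtColor(im,cv2.COLOR_BGR2HSV)
def comp(mask,roi):
    m=np.zeros_like(mask);x0,y0,x1,y1=roi;m[y0:y1,x0:x1]=mask[y0:y1,x0:x1]
    k,_=cv2.findContours(m,0,2);k=max(k,key=cv2.contourArea);return cv2.boxPoints(cv2.minAreaRect(k))
H,S,V=cv2.split(hsv)
for n,b,z in [('plate',comp(((H>100)&(H<125)&(S>120)).astype('u1'),(330,90,420,230)),.03),
 ('bed',comp((V<40).astype('u1'),(325,85,420,160)),.031),('slab',comp(((S<60)&(V>150)).astype('u1'),(325,150,420,230)),.023),
 ('blade',comp(((S<60)&(V>80)).astype('u1'),(160,180,200,260)),.005)]:
    print(n,b.round(1).tolist()); print([ (onz(c,u,v,z)[:2]*1000).round(1).tolist() for u,v in b])
capture('top')
for t in ['lifter','lifter_grip','lifter_tip','plate','lip','step','block']:
    print(t,[(round(d['confidence'],2),np.round(d['position'],1).tolist()) for d in spot_point(t,'top')[:3]])
E
python3 -c "
import cv2
im=cv2.imread('pics/top0.png');cv2.imwrite('pics/l.png',cv2.resize(im[170:270,140:220],None,fx=6,fy=6));cv2.imwrite('pics/b.png',cv2.resize(im[85:230,320:480],None,fx=4,fy=4))"
```

```text
t0.15 p [ 262.5 -566.8  244.6] F [0.05 0.88 0.79] M [ 0.02 -0.08 -0.01] w 85.4
tool x [ 0.42  -0.907 -0.001] y [-0.001  0.001 -1.   ] z [0.907 0.42  0.   ]Traceback (most recent call last):
  File "<stdin>", line 10, in <module>
  File "<stdin>", line 7, in comp
ValueError: max() iterable argument is empty
```

View pics/l.png

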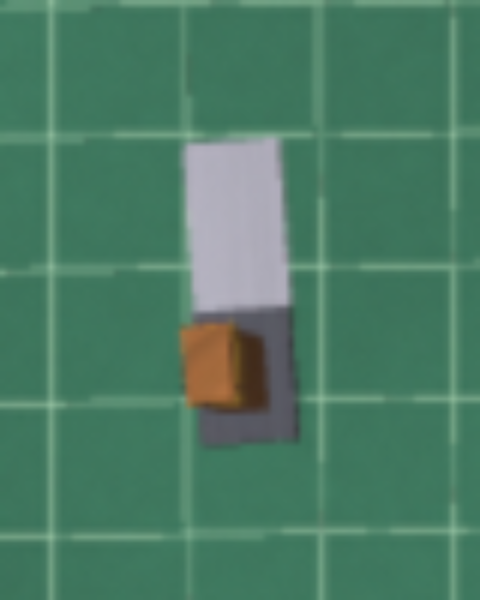

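```bash
python3 - <<'E'
from h import *
im=cv2.imread('pics/top0.png'); c=calibration('top')
hsv=cv2.cvtColor(im,cv2.COLOR_BGR2HSV)
H,S,V=cv2.split(hsv)
print(hsv[120,370],hsv[210,370],hsv[175,370])
def comp(mask,roi):
    m=np.zeros(mask.shape,np.uint8);x0,y0,x1,y1=roi;m[y0:y1,x0:x1]=mask[y0:y1,x0:x1]
    k,_=cv2.findContours(m,0,2);k=max(k,key=cv2.contourArea);return cv2.boxPoints(cv2.minAreaRect(k))
for n,b,z in [('plate',comp(((H>100)&(H<125)&(S>120)&(V>80)),(330,90,420,230)),.03),
 ('bed',comp((V<60),(325,85,420,160)),.031),('slab+',comp(((S<60)&(V>150))|((H>100)&(H<125)&(S>120)&(V>80)),(325,150,420,230)),.023)]:
    print(n,b.round(1).tolist()); print([ (onz(c,u,v,z)[:2]*1000).round(1).tolist() for u,v in b])
L=[onz(c,140+a/6,170+b/6,z)[:2]*1000 for a,b,z in [(184,145,.005),(279,138,.005),(203,445,.010),(298,440,.010)]]
print(np.round(L,1)); t=(L[0]+L[1])/2; r=(L[2]+L[3])/2; d=t-r; print('len',np.linalg.norm(d),'yaw',np.degrees(np.arctan2(d[1],d[0])),'origin',r+d*25/114)
capture('top')
for t in ['lifter','lifter_grip','lifter_tip','plate','lip','step','block']:
    print(t,[(round(d['confidence'],2),np.round(d['position'],1).tolist()) for d in spot_point(t,'top')[:3]])
E
```

```text
[135  12  43] [155   7 222] [107 188 155]
plate [[353.79998779296875, 161.60000610351562], [379.5, 160.0], [381.29998779296875, 189.1999969482422], [355.6000061035156, 190.8000030517578]]
[[607.8, -113.5], [610.7, -170.9], [545.3, -173.7], [542.4, -116.5]]
bed [[334.6000061035156, 96.4000015258789], [405.29998779296875, 95.0], [406.5, 151.60000610351562], [335.79998779296875, 153.0]]
[[755.0, -73.0], [756.5, -231.3], [628.6, -231.3], [627.3, -73.7]]
slab+ [[335.29998779296875, 154.39999389648438], [407.79998779296875, 152.89999389648438], [409.20001220703125, 219.39999389648438], [336.6000061035156, 220.89999389648438]]
[[625.8, -72.8], [627.3, -235.4], [477.7, -235.4], [476.5, -73.6]]
[[543.4 299.1]
 [545.6 263.5]
 [430.1 291.1]
 [431.5 255.7]]
len 113.90702288637031 yaw 3.9556770601320888 origin [455.75089691 275.15222521]
lifter [(0.93, [372.4, 160.8]), (0.82, [230.1, 180.4])]
lifter_grip [(0.96, [231.9, 178.1]), (0.63, [373.3, 154.6])]
lifter_tip [(0.85, [191.6, 171.8]), (0.85, [340.3, 186.9]), (0.2, [175.2, 372.0])]
plate [(0.86, [177.3, 371.7])]
lip [(0.83, [192.2, 367.8])]
step [(0.98, [153.6, 373.7]), (0.42, [159.0, 364.2]), (0.17, [176.9, 368.9])]
block [(0.82, [156.1, 369.9]), (0.51, [230.8, 175.9])]
```

View pics/b.png

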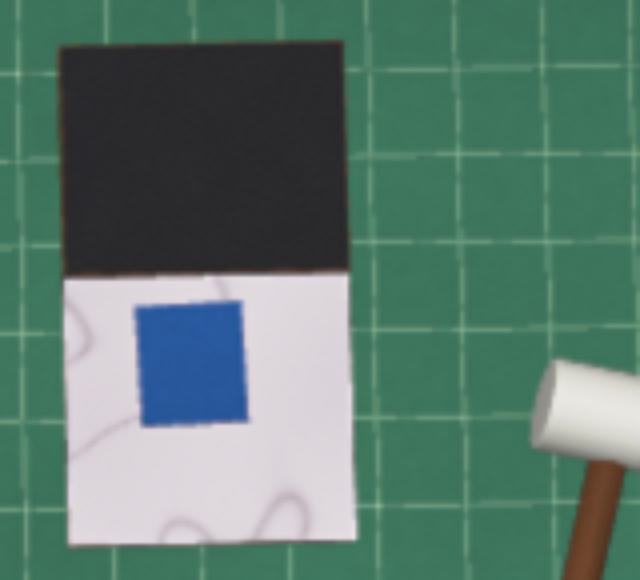

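```bash
sed -i 's/tx=yl; ty=-zl/tx=-yl; ty=-zl/' h.py; python3 - <<'E'
from h import *
import plant; print([k for k in dir(plant) if k[0]!='_'], getattr(plant,'tips_ahead',None))
s=state()
plan(s,np.array([.47,-.25,.26]),tool_R(np.radians(4)),10)
E
```

```text
['IKError', 'boxes_of', 'calibration', 'capture', 'hand_in', 'observe', 'spot_point', 'tips_ahead'] 0.014
t0.55 p [ 262.7 -567.1  245.3] F [-0.05 -0.3  -0.83] M [ 0.04 -0.02  0.03] w 85.7
tool x [ 0.42  -0.907 -0.   ] y [ 0.  0. -1.] z [0.907 0.42  0.   ]
([-20.1, -1.5, 32.1], [-0.0, 2.09, -0.0])
([-21.2, -1.5, 31.4], [-0.0, 2.09, -0.0])
([-22.3, -1.5, 30.6], [-0.0, 2.09, -0.0])
([-23.4, -1.5, 29.8], [-0.0, 2.09, -0.0])
([-24.5, -1.5, 28.9], [-0.0, 2.09, -0.0])
([-25.5, -1.5, 28.0], [-0.0, 2.09, -0.0])
([-26.5, -1.5, 27.0], [-0.0, 2.09, -0.0])
([-27.5, -1.5, 26.0], [-0.0, 2.09, -0.0])
([-28.4, -1.5, 25.0], [-0.0, 2.09, -0.0])
([-29.3, -1.5, 24.0], [-0.0, 2.09, -0.0])
```

Call:
{"op": "send_rows", "data": {
  "increments": [
    {"fingers": -1,"offset": [-20,-1.5,32],"turn": [0,2.1,0]},
    {"fingers": -1,"offset": [-21,-1.5,31.5],"turn": [0,2.1,0]},
    {"fingers": -1,"offset": [-22,-1.5,30.5],"turn": [0,2.1,0]},
    {"fingers": -1,"offset": [-23.5,-1.5,30],"turn": [0,2.1,0]},
    {"fingers": -1,"offset": [-24.5,-1.5,29],"turn": [0,2.1,0]},
    {"fingers": -1,"offset": [-25.5,-1.5,28],"turn": [0,2.1,0]},
    {"fingers": -1,"offset": [-26.5,-1.5,27],"turn": [0,2.1,0]},
    {"fingers": -1,"offset": [-27.5,-1.5,26],"turn": [0,2.1,0]},
    {"fingers": -1,"offset": [-28.5,-1.5,25],"turn": [0,2.1,0]},
    {"fingers": -1,"offset": [-29,-1.5,24],"turn": [0,2.1,0]}
  ]
}}

```text
clock: 1.38
ee_pos: [0.475, -0.2509, 0.2586]
orientation: [0.509, -0.492, 0.493, -0.506]
contact_force: [1.0, -0.6, 0.2]
width: 0.0849
```

```bash
python3 - <<'E'
from h import *
s=state()
c,im=snap('wrist','pics/w1.png'); print(c)
plan(s,np.array([.456,.275,.2]),tool_R(np.radians(4)),14)
E
```

```text
t1.38 p [ 475.  -250.9  258.6] F [ 1.   -0.56  0.16] M [ 0.02 -0.03 -0.02] w 84.9
tool x [ 0.03  -1.     0.006] y [-0.002 -0.006 -1.   ] z [ 1.     0.03  -0.002]
{'fx': 410.6392020584243, 'fy': 410.6392020584243, 'cx': 317.69581134704697, 'cy': 240.840462316091, 'position': array([ 0.54029257, -0.24849662,  0.38786543]), 'rotation': array([ 0.71122501, -0.69053628, -0.08919874,  0.0967585 ])}
([-37.6, 4.0, -0.2], [0.01, -0.16, 0.02])
([-37.6, 4.0, -0.1], [0.01, -0.16, 0.02])
([-37.6, 4.0, -0.0], [0.01, -0.16, 0.02])
([-37.6, 4.0, 0.1], [0.01, -0.16, 0.02])
([-37.6, 4.0, 0.2], [0.01, -0.16, 0.02])
([-37.6, 4.1, 0.3], [0.01, -0.16, 0.02])
([-37.6, 4.1, 0.4], [0.01, -0.16, 0.02])
([-37.6, 4.1, 0.5], [0.01, -0.16, 0.02])
([-37.6, 4.1, 0.6], [0.01, -0.16, 0.02])
([-37.6, 4.1, 0.7], [0.01, -0.16, 0.02])
([-37.6, 4.1, 0.8], [0.01, -0.16, 0.02])
([-37.6, 4.1, 1.0], [0.01, -0.16, 0.02])
([-37.6, 4.2, 1.1], [0.01, -0.16, 0.02])
([-37.6, 4.2, 1.2], [0.01, -0.16, 0.02])
```

View pics/w1.png

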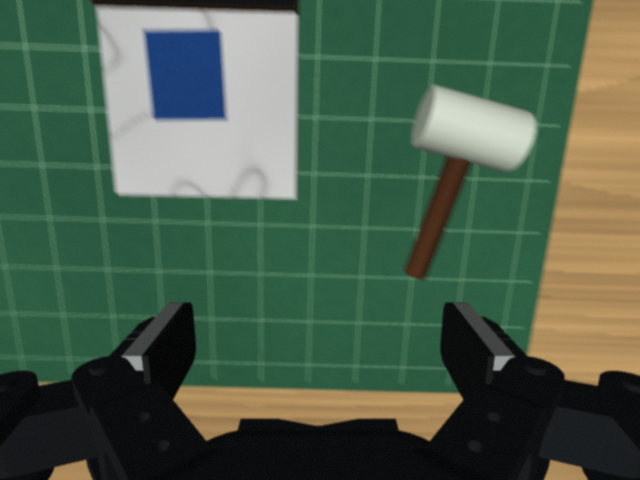

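Call:
{"op": "send_rows", "data": {
  "increments": [
    {"fingers": -1,"offset": [-37.5,4,0],"turn": [0,-0.2,0]},
    {"fingers": -1,"offset": [-37.5,4,0],"turn": [0,-0.2,0]},
    {"fingers": -1,"offset": [-37.5,4,0],"turn": [0,-0.2,0]},
    {"fingers": -1,"offset": [-37.5,4,0],"turn": [0,-0.2,0]},
    {"fingers": -1,"offset": [-37.5,4,0],"turn": [0,-0.2,0]},
    {"fingers": -1,"offset": [-37.5,4,0.5],"turn": [0,-0.2,0]},
    {"fingers": -1,"offset": [-37.5,4,0.5],"turn": [0,-0.2,0]},
    {"fingers": -1,"offset": [-37.5,4,0.5],"turn": [0,-0.2,0]},
    {"fingers": -1,"offset": [-37.5,4,0.5],"turn": [0,-0.2,0]},
    {"fingers": -1,"offset": [-37.5,4,1],"turn": [0,-0.2,0]},
    {"fingers": -1,"offset": [-37.5,4,1],"turn": [0,-0.2,0]},
    {"fingers": -1,"offset": [-37.5,4,1],"turn": [0,0,0]}
  ]
}}

```text
clock: 2.43
ee_pos: [0.461, 0.214, 0.2109]
orientation: [-0.516, 0.476, -0.486, 0.52]
contact_force: [0.6, -0.0, 0.2]
width: 0.0855
```

```bash
python3 - <<'E'
from h import *
s=state()
c,im=snap('wrist','pics/w2.png')
hsv=None
# w1 cross-check of plate with stored cal
cal={'fx': 410.6392020584243, 'fy': 410.6392020584243, 'cx': 317.69581134704697, 'cy': 240.840462316091, 'position': np.array([ 0.54029257, -0.24849662,  0.38786543]), 'rotation': np.array([ 0.71122501, -0.69053628, -0.08919874,  0.0967585 ])}
for u,v,z in [(146,32,.03),(220,31,.03),(226,119,.03),(155,120,.03),(98,5,.023),(297,12,.023),(297,199,.023),(115,194,.023)]: print((onz(cal,u,v,z)*1000).round(1))
plan(s,np.array([.456,.275,.2]),tool_R(np.radians(4)),2)
E
```

```text
t2.43 p [461.  214.  210.9] F [ 0.58 -0.    0.17] M [-0.04 -0.08 -0.04] w 85.5
tool x [ 0.074 -0.997  0.005] y [ 0.014 -0.004 -1.   ] z [0.997 0.074 0.014]
[ 611.  -112.8   30. ]
[ 613.6 -171.3   30. ]
[ 546.8 -174.2   30. ]
[ 544.2 -115.    30. ]
[630.8 -73.6  23. ]
[ 630.8 -231.6   23. ]
[ 480.1 -234.3   23. ]
[479.8 -72.3  23. ]
([-30.6, 5.3, -0.3], [-0.39, 0.13, 0.15])
([-30.6, 5.4, -0.4], [-0.39, 0.13, 0.15])
```

View pics/w2.png

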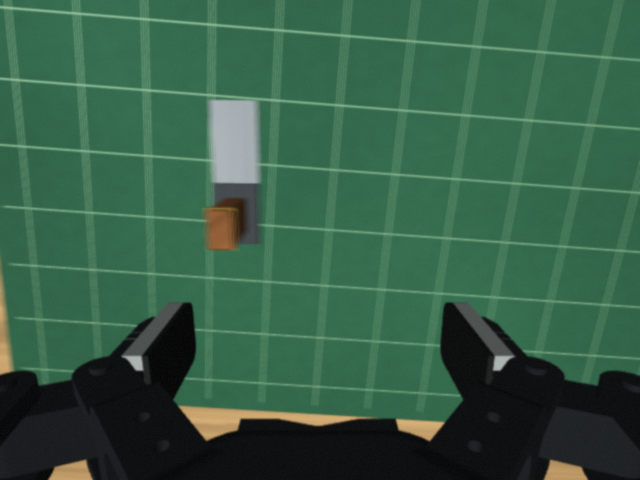

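```bash
python3 - <<'E'
from h import *
c=calibration('wrist')
for u,v,z in [(209,101,.005),(258,100,.005),(260,243.5,.010),(213,183,.01),(260,183,.01)]: print((onz(c,u,v,z)*1000).round(1))
s=state()
plan(s,np.array([.457,.275,.11]),tool_R(np.radians(4)),5)
E
```

```text
[542.3 314.9   5. ]
[546.2 277.    5. ]
[432.6 269.2  10. ]
[479.6 309.2  10. ]
[482.8 271.6  10. ]
t2.48 p [459.3 223.6 210.7] F [0.15 8.28 1.11] M [ 0.54  0.03 -0.01] w 85.3
tool x [ 0.084 -0.996 -0.001] y [ 0.014  0.002 -1.   ] z [0.996 0.084 0.014]
([-10.2, 20.2, 0.1], [-0.16, 0.16, -0.02])
([-10.3, 20.2, 0.2], [-0.16, 0.16, -0.02])
([-10.3, 20.2, 0.2], [-0.16, 0.16, -0.02])
([-10.3, 20.1, 0.2], [-0.16, 0.16, -0.02])
([-10.3, 20.1, 0.2], [-0.16, 0.16, -0.02])
```

Call:
{"op": "send_rows", "data": {
  "increments": [
    {"fingers": -1,"offset": [-10,20,0],"turn": [-0.2,0.2,0]},
    {"fingers": -1,"offset": [-10,20,0],"turn": [-0.2,0.2,0]},
    {"fingers": -1,"offset": [-10,20,0],"turn": [-0.2,0.2,0]},
    {"fingers": -1,"offset": [-10,15,0],"turn": [-0.2,0.2,0]},
    {"fingers": -1,"offset": [-5,10,0],"turn": [0,0,0]},
    {"fingers": -1,"offset": [0,0,0],"turn": [0,0,0]}
  ]
}}

```text
clock: 2.98
ee_pos: [0.4564, 0.2766, 0.1238]
orientation: [-0.518, 0.48, -0.479, 0.522]
contact_force: [-0.2, -0.1, -0.3]
width: 0.0854
```

```bash
python3 - <<'E'
from h import *
c,im=snap('wrist','pics/w3.png')
s=state()
plan(s,np.array([.456,.275,.040]),tool_R(np.radians(4)),5)
X=[('tip',89,-18,2),('tip',89,18,2),('rear',-25,18,7),('rear',-25,-18,7),('h',14,9,67),('h',14,-9,67),('h',-14,-9,67),('h',-14,9,67)]
Rl=R.from_euler('z',4,degrees=True)
for n,*p in X:
    u=proj(c,np.array([.4558,.2752,.003])+Rl.apply(np.array(p)/1000)); print(n,u.round(1)); cv2.circle(im,tuple(int(a) for a in u.round()),2,(255,0,0),-1)
cv2.imwrite('pics/w3b.png',im[:,:,::-1])
E
```

```text
t3.03 p [456.8 276.1 124.7] F [ 0.4  -0.68  0.04] M [-0.    0.02 -0.04] w 85.3
tool x [ 0.081 -0.997 -0.006] y [ 0.004  0.006 -1.   ] z [0.997 0.08  0.004]
([0.3, 16.9, -0.2], [-0.05, 0.12, -0.06])
([0.3, 16.9, -0.2], [-0.05, 0.12, -0.06])
([0.3, 16.9, -0.2], [-0.05, 0.12, -0.06])
([0.3, 16.9, -0.2], [-0.05, 0.12, -0.06])
([0.2, 16.9, -0.2], [-0.05, 0.12, -0.06])
tip [353.5  89.9]
tip [290.4  89.2]
rear [290.8 280.6]
rear [348.  281.3]
h [301.  246.7]
h [339.8 247.1]
h [338.3 303.2]
h [300.9 302.7]
```

View pics/w3b.png

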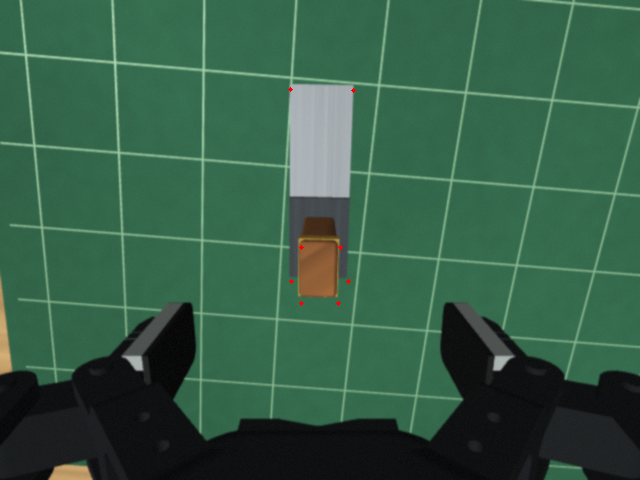

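Call:
{"op": "send_rows", "data": {
  "increments": [
    {"fingers": -1,"offset": [0.5,20,0],"turn": [0,0.1,0]},
    {"fingers": -1,"offset": [0.5,20,0],"turn": [0,0.1,0]},
    {"fingers": -1,"offset": [0.5,20,0],"turn": [0,0.1,0]},
    {"fingers": -1,"offset": [0,14,0],"turn": [0,0.1,0]},
    {"fingers": -1,"offset": [0,6,0],"turn": [0,0.1,0]},
    {"fingers": -1,"offset": [0,2,0],"turn": [0,0,0]},
    {"fingers": -1,"offset": [0,0,0],"turn": [0,0,0]}
  ]
}}

```text
clock: 3.62
ee_pos: [0.4642, 0.2711, 0.0473]
orientation: [-0.51, 0.481, -0.485, 0.522]
contact_force: [-0.1, -0.1, 0.9]
width: 0.0857
```

```bash
python3 - <<'E'
from h import *
s=state()
plan(s,np.array([.4575,.275,.040]),tool_R(np.radians(4)),1)
E
```

```text
t3.62 p [464.2 271.1  47.3] F [-0.06 -0.11  0.89] M [-0.03 -0.    0.04] w 85.7
tool x [ 0.066 -0.998 -0.007] y [ 0.016  0.008 -1.   ] z [0.998 0.066 0.017]
([-4.2, 7.2, -6.6], [-0.95, -0.23, -0.42])
```

Call:
{"op": "send_rows", "data": {
  "increments": [
    {"fingers": -1,"offset": [-2,4,-3.5],"turn": [-0.5,-0.1,-0.2]},
    {"fingers": -1,"offset": [-2,3,-3],"turn": [-0.5,-0.1,-0.2]},
    {"fingers": -1,"offset": [0,0,0],"turn": [0,0,0]}
  ]
}}

```text
clock: 3.87
ee_pos: [0.4588, 0.2751, 0.0426]
orientation: [-0.516, 0.483, -0.483, 0.517]
contact_force: [0.4, 1.0, -1.1]
width: 0.0854
```

```bash
python3 - <<'E'
from h import *
s=state()
plan(s,np.array([.4575,.275,.040]),tool_R(np.radians(4)),1)
c,im=snap('wrist','pics/w4.png')
E
```

```text
t3.87 p [458.8 275.1  42.6] F [ 0.36  0.99 -1.06] M [ 0.04  0.01 -0.05] w 85.4
tool x [ 0.068 -0.998 -0.001] y [ 0.001  0.001 -1.   ] z [0.998 0.068 0.002]
([-0.0, 2.6, -1.3], [-0.09, -0.09, -0.07])
```

View pics/w4.png

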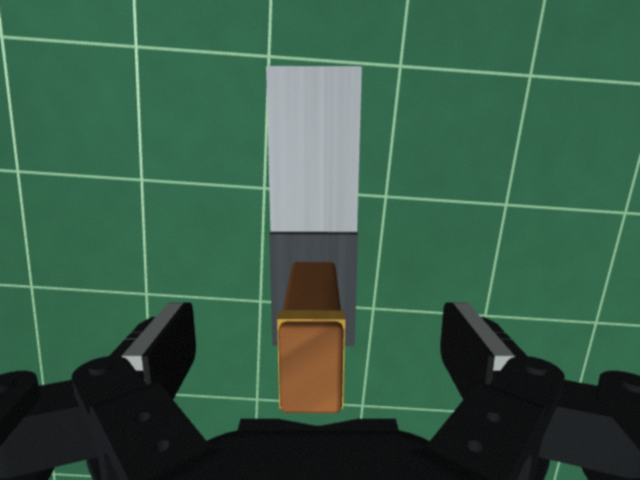

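Call:
{"op": "send_rows", "data": {
  "increments": [
    {"fingers": -1,"offset": [-1.5,2,-1],"turn": [0,-0.1,0]},
    {"fingers": 0.3,"offset": [0,0,0],"turn": [0,0,0]},
    {"fingers": 1,"offset": [0,0,0],"turn": [0,0,0]},
    {"fingers": 1,"offset": [0,0,0],"turn": [0,0,0]},
    {"fingers": 1,"offset": [0,0,0],"turn": [0,0,0]},
    {"fingers": 1,"offset": [0,0,0],"turn": [0,0,0]},
    {"fingers": 1,"offset": [0,0,0],"turn": [0,0,0]},
    {"fingers": 1,"offset": [0,0,0],"turn": [0,0,0]}
  ],
  "squeeze": 100
}}

```text
clock: 4.58
ee_pos: [0.4582, 0.2772, 0.0418]
orientation: [-0.516, 0.482, -0.482, 0.519]
contact_force: [-0.2, -0.2, -1.4]
width: 0.0174
```

```bash
python3 - <<'E'
from h import *
s=state()
c,im=snap('wrist','pics/w5.png')
m=(s['ee_pos']); print(R.from_quat(s['orientation']).inv().apply(c['position']-m))
E
```

```text
t4.58 p [458.2 277.2  41.8] F [-0.22 -0.21 -1.43] M [-0.01  0.07 -0.02] w 17.4
tool x [ 0.071 -0.997 -0.002] y [ 0.004  0.002 -1.   ] z [0.997 0.071 0.004]
[ 0.00030607 -0.12940677  0.06508043]
```

View pics/w5.png

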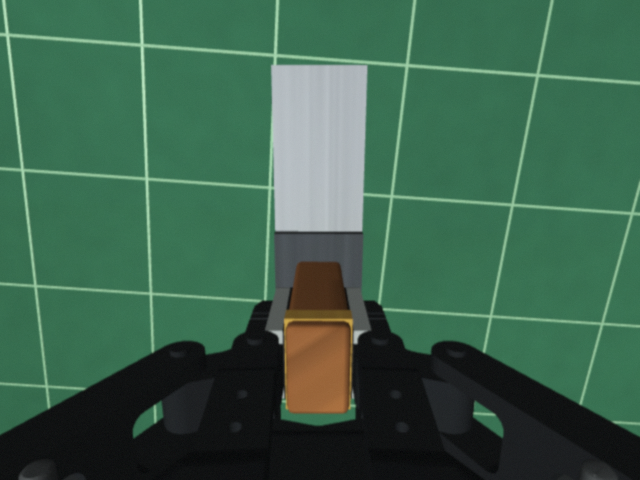

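```bash
python3 - <<'E'
from h import *
c=calibration('wrist'); s=state()
Q=R.from_quat(s['orientation']).inv()
for u,v,z in [(272,66,.005),(367,66,.005),(275.5,232.5,.0052),(362.5,232.5,.0052),(276,233,.01)]:
    P=onz(c,u,v,z); print((P*1000).round(1),(Q.apply(P-s['ee_pos'])*1000).round(1))
E
```

```text
t4.63 p [458.2 277.2  41.8] F [-0.35 -0.95 -0.15] M [ 0.01  0.1  -0.  ] w 16.8
tool x [ 0.071 -0.997 -0.002] y [ 0.004  0.002 -1.   ] z [0.997 0.071 0.004]
[545.6 300.2   5. ] [-16.7  37.2  88.7]
[548.2 264.5   5. ] [19.1 37.1 88.7]
[481.3 296.    5.2] [-17.1  36.8  24.2]
[483.9 259.9   5.2] [19.2 36.7 24.2]
[482.3 295.4  10. ] [-16.4  32.   25.1]
```

Call:
{"op": "send_rows", "data": {
  "increments": [
    {"fingers": 1,"offset": [0,-15,0],"turn": [0,0,0]},
    {"fingers": 1,"offset": [0,-25,0],"turn": [0,0,0]},
    {"fingers": 1,"offset": [10,-25,0],"turn": [0,0,0]},
    {"fingers": 1,"offset": [25,-10,0],"turn": [0,0,0]}
  ]
}}

```text
clock: 4.97
ee_pos: [0.4574, 0.2457, 0.1158]
orientation: [0.519, -0.482, 0.479, -0.519]
contact_force: [0.5, -0.0, -0.8]
width: 0.017
```

```bash
python3 - <<'E'
from h import *
s=state()
plan(s,np.array([.436,-.144,.12]),tool_R(np.radians(.4),np.radians(-1.5)),12)
E
```

```text
t4.97 p [457.4 245.7 115.8] F [ 0.46 -0.03 -0.83] M [ 0.02 -0.1  -0.04] w 17.0
tool x [ 0.078 -0.997 -0.003] y [-0.003  0.002 -1.   ] z [ 0.997  0.078 -0.003]
([32.2, -0.4, -4.3], [-0.11, 0.34, -0.01])
([32.3, -0.4, -4.1], [-0.11, 0.34, -0.01])
([32.3, -0.4, -3.9], [-0.11, 0.34, -0.01])
([32.3, -0.4, -3.7], [-0.11, 0.34, -0.01])
([32.3, -0.4, -3.6], [-0.11, 0.34, -0.01])
([32.4, -0.4, -3.4], [-0.11, 0.34, -0.01])
([32.4, -0.4, -3.2], [-0.11, 0.34, -0.01])
([32.4, -0.3, -3.0], [-0.11, 0.34, -0.01])
([32.4, -0.3, -2.8], [-0.11, 0.34, -0.01])
([32.4, -0.3, -2.6], [-0.11, 0.34, -0.01])
([32.4, -0.3, -2.4], [-0.11, 0.34, -0.01])
([32.5, -0.3, -2.2], [-0.11, 0.34, -0.01])
```

Call:
{"op": "send_rows", "data": {
  "increments": [
    {"fingers": 1,"offset": [32,-0.5,-4],"turn": [-0.1,0.35,0]},
    {"fingers": 1,"offset": [32,-0.5,-4],"turn": [-0.1,0.35,0]},
    {"fingers": 1,"offset": [32,-0.5,-4],"turn": [-0.1,0.35,0]},
    {"fingers": 1,"offset": [32,-0.5,-4],"turn": [-0.1,0.35,0]},
    {"fingers": 1,"offset": [32,-0.5,-3.5],"turn": [-0.1,0.35,0]},
    {"fingers": 1,"offset": [32,-0.5,-3.5],"turn": [-0.1,0.35,0]},
    {"fingers": 1,"offset": [32,-0.5,-3],"turn": [-0.1,0.35,0]},
    {"fingers": 1,"offset": [32,-0.5,-3],"turn": [-0.1,0.35,0]},
    {"fingers": 1,"offset": [32,-0.5,-3],"turn": [-0.1,0.35,0]},
    {"fingers": 1,"offset": [32,-0.5,-2.5],"turn": [-0.1,0.35,0]},
    {"fingers": 1,"offset": [32,-0.5,-2.5],"turn": [-0.1,0.35,0]},
    {"fingers": 1,"offset": [25,-0.5,-2],"turn": [-0.1,0.35,0]}
  ]
}}

```text
clock: 5.97
ee_pos: [0.4338, -0.147, 0.1227]
orientation: [0.506, -0.504, 0.492, -0.498]
contact_force: [-0.1, -0.1, -1.0]
width: 0.0169
```

```bash
python3 - <<'E'
from h import *
s=state()
plan(s,np.array([.43,-.144,.10]),tool_R(np.radians(.4),np.radians(-1.5)),3)
E
```

```text
t5.97 p [ 433.8 -147.   122.7] F [-0.11 -0.09 -0.96] M [ 0.05 -0.07 -0.06] w 16.9
tool x [ 0.008 -1.    -0.006] y [-0.02   0.005 -1.   ] z [ 1.     0.008 -0.02 ]
([-1.0, 7.6, -1.1], [-0.11, 0.01, -0.11])
([-1.0, 7.6, -1.1], [-0.11, 0.01, -0.11])
([-1.0, 7.6, -1.1], [-0.11, 0.01, -0.11])
```

Settle, then look precisely at blade and plate together.

Call:
{"op": "send_rows", "data": {
  "increments": [
    {"fingers": 1,"offset": [-1,8,-2],"turn": [-0.1,0,-0.1]},
    {"fingers": 1,"offset": [-1,8,-2],"turn": [0,0,-0.1]},
    {"fingers": 1,"offset": [0,6,-2],"turn": [0,0,-0.1]},
    {"fingers": 1,"offset": [0,0,0],"turn": [0,0,0]},
    {"fingers": 1,"offset": [0,0,0],"turn": [0,0,0]}
  ]
}}

```text
clock: 6.38
ee_pos: [0.425, -0.1504, 0.0985]
orientation: [-0.506, 0.506, -0.495, 0.493]
contact_force: [0.1, 0.3, -1.0]
width: 0.017
```

```bash
python3 - <<'E'
from h import *
c,im=snap('wrist','pics/w6.png'); s=state(); print(c['position'],c['rotation'])
snap('scene','pics/s6.png')
E
```

```text
t6.43 p [ 425.  -150.2   98.5] F [-1.21  0.2  -1.69] M [ 0.03  0.05 -0.01] w 16.9
tool x [-0.002 -1.     0.001] y [-0.024 -0.001 -1.   ] z [ 1.    -0.002 -0.024]
[ 0.49313343 -0.15070735  0.22625923] [-0.69916113  0.70067816  0.0996552  -0.10145281]
```

View pics/w6.png

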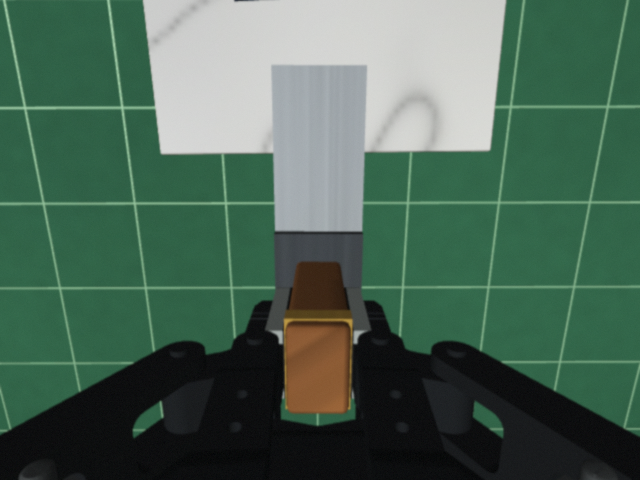

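```bash
python3 - <<'E'
from h import *
c=calibration('wrist')
im=cv2.imread('pics/w6.png'); cv2.imwrite('pics/w6c.png',cv2.resize(im[0:160,130:520],None,fx=2,fy=2))
for u,v,z in [(161,154,.023),(491,151,.023),(144,5,.023),(505,5,.023),(234,1.5,.03)]: print((onz(c,u,v,z)*1000).round(1))
E
```

```text
[477.9 -75.   23. ]
[ 479.1 -235.4   23. ]
[542.5 -74.5  23. ]
[ 542.4 -234.2   23. ]
[ 542.1 -115.6   30. ]
```

View pics/w6c.png

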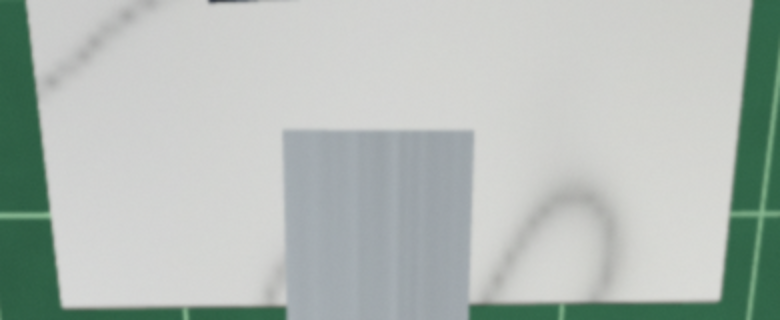

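View pics/s6.png

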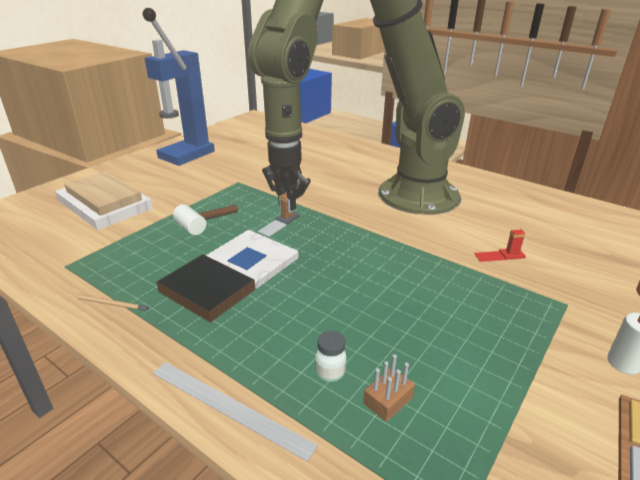

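Call:
{"op": "send_rows", "data": {
  "increments": [
    {"fingers": 1,"offset": [-2,9,3],"turn": [0,-0.2,0]},
    {"fingers": 1,"offset": [-2,9,3],"turn": [0,-0.2,0]},
    {"fingers": 1,"offset": [-2,7,3],"turn": [0,-0.1,0]},
    {"fingers": 1,"offset": [0,4,2],"turn": [0,0,0]},
    {"fingers": 1,"offset": [0,0,0],"turn": [0,0,0]},
    {"fingers": 1,"offset": [0,0,0],"turn": [0,0,0]}
  ]
}}

```text
clock: 6.98
ee_pos: [0.4385, -0.141, 0.0666]
orientation: [0.509, -0.502, 0.491, -0.498]
contact_force: [0.6, 0.6, -1.4]
width: 0.0169
```

```bash
cat >> h.py <<'E'
def tip(s,p=(1,39,88.7)):
    t=s['ee_pos']*1000+R.from_quat(s['orientation']).apply(p); m=R.from_quat(s['orientation']).as_matrix()
    print('tip',t.round(1),'above slab %.1f'%(t[2]-23),'pitch %.2f yaw %.2f roll %.2f'%(np.degrees(np.arcsin(m[2,2])),np.degrees(np.arctan2(m[1,2],m[0,2])),np.degrees(np.arcsin(-m[2,0])))); return t
E
python3 - <<'E'
from h import *
s=state(); tip(s)
E
```

```text
t6.98 p [ 438.5 -141.    66.6] F [ 0.58  0.62 -1.42] M [ 0.01 -0.   -0.  ] w 16.9
tool x [ 0.013 -1.     0.001] y [-0.022 -0.001 -1.   ] z [ 1.     0.013 -0.022]
tip [ 526.3 -140.9   25.7] above slab 2.7 pitch -1.23 yaw 0.77 roll -0.05
```

Call:
{"op": "send_rows", "data": {
  "increments": [
    {"fingers": 1,"offset": [2,1,0],"turn": [0,0.2,0]},
    {"fingers": 1,"offset": [1.5,0.5,0],"turn": [0,0,0]},
    {"fingers": 1,"offset": [0,0,0],"turn": [0,0,0]}
  ]
}}

```text
clock: 7.23
ee_pos: [0.4386, -0.1449, 0.0649]
orientation: [0.508, -0.503, 0.492, -0.497]
contact_force: [-0.1, -0.1, -1.1]
width: 0.0169
```

```bash
python3 - <<'E'
from h import *
c,im=snap('wrist','pics/w7.png')
s=state(); tip(s)
E
```

```text
t7.28 p [ 438.6 -144.8   65. ] F [ 0.11 -0.2  -1.82] M [ 0.03 -0.03 -0.  ] w 17.0
tool x [ 0.01  -1.     0.001] y [-0.022 -0.001 -1.   ] z [ 1.     0.01  -0.022]
tip [ 526.4 -145.    24.1] above slab 1.1 pitch -1.24 yaw 0.55 roll -0.06
```

View pics/w7.png

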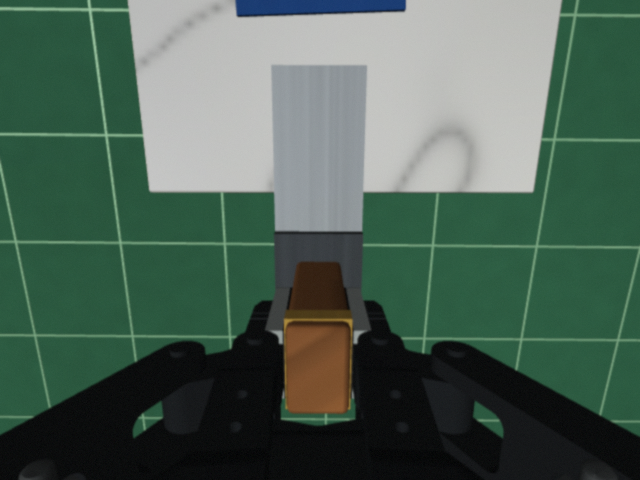

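Call:
{"op": "send_rows", "data": {
  "increments": [
    {"fingers": 1,"offset": [0,0.5,0],"turn": [0,0,0]},
    {"fingers": 1,"offset": [0,0.5,0],"turn": [0,0,0]}
  ]
}}

```text
clock: 7.45
ee_pos: [0.4386, -0.1453, 0.0644]
orientation: [0.508, -0.503, 0.493, -0.497]
contact_force: [0.3, -0.4, -1.3]
width: 0.017
```

```bash
python3 - <<'E'
from h import *
s=state(); tip(s)
E
```

```text
t7.45 p [ 438.6 -145.3   64.4] F [ 0.32 -0.4  -1.32] M [-0.02  0.01  0.03] w 17.0
tool x [ 0.009 -1.     0.001] y [-0.021 -0.002 -1.   ] z [ 1.     0.009 -0.021]
tip [ 526.4 -145.6   23.5] above slab 0.5 pitch -1.20 yaw 0.50 roll -0.08
```

Call:
{"op": "send_rows", "data": {
  "increments": [
    {"fingers": 1,"offset": [0,0.5,0],"turn": [0,0,0]}
  ]
}}

```text
clock: 7.53
ee_pos: [0.4386, -0.1454, 0.064]
orientation: [0.508, -0.503, 0.493, -0.497]
contact_force: [0.3, -0.1, -1.9]
width: 0.0174
```

```bash
python3 - <<'E'
from h import *
s=state(); tip(s)
E
```

```text
t7.53 p [ 438.6 -145.4   64. ] F [ 0.33 -0.05 -1.95] M [ 0.   -0.05  0.03] w 17.4
tool x [ 0.009 -1.     0.002] y [-0.021 -0.002 -1.   ] z [ 1.     0.008 -0.021]
tip [ 526.4 -145.7   23.2] above slab 0.2 pitch -1.19 yaw 0.49 roll -0.09
```

Call:
{"op": "send_rows", "data": {
  "increments": [
    {"fingers": 1,"offset": [0,0.7,0],"turn": [0,0,0]}
  ]
}}

```text
clock: 7.62
ee_pos: [0.4385, -0.1455, 0.0635]
orientation: [0.508, -0.503, 0.493, -0.496]
contact_force: [-3.5, 0.2, 5.0]
width: 0.0171
```

```bash
python3 - <<'E'
from h import *
s=state(); tip(s)
E
```

```text
t7.62 p [ 438.5 -145.5   63.5] F [-3.52  0.2   5.  ] M [0.13 0.17 0.05] w 17.1
tool x [ 0.008 -1.     0.002] y [-0.021 -0.002 -1.   ] z [ 1.     0.008 -0.021]
tip [ 526.4 -145.8   22.6] above slab -0.4 pitch -1.18 yaw 0.47 roll -0.10
```

Call:
{"op": "send_rows", "data": {
  "increments": [
    {"fingers": 1,"offset": [0,0.7,0],"turn": [0,0,0]}
  ]
}}

```text
clock: 7.7
ee_pos: [0.4383, -0.1455, 0.0631]
orientation: [0.508, -0.503, 0.493, -0.496]
contact_force: [-4.9, 0.4, 9.6]
width: 0.0169
```

```bash
python3 - <<'E'
from h import *
s=state(); tip(s)
E
```

```text
t7.70 p [ 438.3 -145.5   63.1] F [-4.9   0.36  9.59] M [0.32 0.11 0.06] w 16.9
tool x [ 0.008 -1.     0.002] y [-0.021 -0.002 -1.   ] z [ 1.     0.008 -0.021]
tip [ 526.2 -145.9   22.3] above slab -0.7 pitch -1.18 yaw 0.47 roll -0.11
```

Call:
{"op": "send_rows", "data": {
  "increments": [
    {"fingers": 1,"offset": [0,-1,0],"turn": [0,0,0]},
    {"fingers": 1,"offset": [0,0,0],"turn": [0,0,0]}
  ]
}}

```text
clock: 7.87
ee_pos: [0.4387, -0.1455, 0.0645]
orientation: [0.508, -0.502, 0.494, -0.497]
contact_force: [0.3, 1.1, -1.5]
width: 0.0168
```

```bash
python3 - <<'E'
from h import *
s=state(); tip(s)
c,im=snap('wrist','pics/w8.png')
cv2.imwrite('pics/w8c.png',cv2.resize(im[0:250,230:410,::-1],None,fx=2,fy=2))
E
```

```text
t7.87 p [ 438.7 -145.5   64.5] F [ 0.25  1.06 -1.5 ] M [-0.04 -0.01 -0.04] w 16.8
tool x [ 0.008 -1.     0.002] y [-0.019 -0.002 -1.   ] z [ 1.     0.008 -0.019]
tip [ 526.6 -145.8   23.8] above slab 0.8 pitch -1.11 yaw 0.48 roll -0.13
```

View pics/w8c.png

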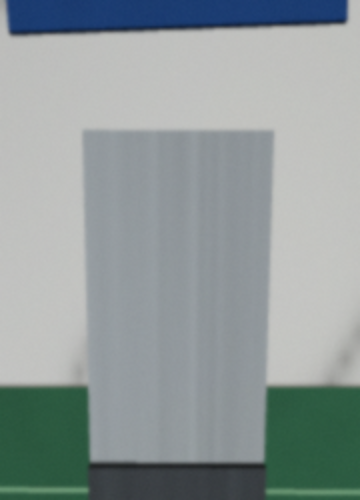

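Call:
{"op": "send_rows", "data": {
  "increments": [
    {"fingers": 1,"offset": [0,0.3,4],"turn": [0,0,0]},
    {"fingers": 1,"offset": [0,0,4],"turn": [0,0,0]},
    {"fingers": 1,"offset": [0,0,3],"turn": [0,0,0]}
  ]
}}

```text
clock: 8.17
ee_pos: [0.4496, -0.1455, 0.0637]
orientation: [0.508, -0.503, 0.493, -0.496]
contact_force: [-1.7, 0.4, 2.5]
width: 0.0171
```

```bash
python3 - <<'E'
from h import *
s=state(); tip(s)
E
```

```text
t8.17 p [ 449.6 -145.5   63.7] F [-1.71  0.39  2.52] M [0.   0.07 0.04] w 17.1
tool x [ 0.008 -1.     0.002] y [-0.021 -0.002 -1.   ] z [ 1.     0.008 -0.021]
tip [ 537.4 -145.9   22.9] above slab -0.1 pitch -1.19 yaw 0.46 roll -0.13
```

Call:
{"op": "send_rows", "data": {
  "increments": [
    {"fingers": 1,"offset": [0,-0.3,3],"turn": [0,0,0]},
    {"fingers": 1,"offset": [0,-0.1,3],"turn": [0,0,0]},
    {"fingers": 1,"offset": [0,-0.1,2],"turn": [0,0,0]}
  ]
}}

```text
clock: 8.42
ee_pos: [0.4591, -0.1454, 0.0639]
orientation: [0.508, -0.502, 0.493, -0.496]
contact_force: [-0.8, -0.7, -1.0]
width: 0.0168
```

```bash
python3 - <<'E'
from h import *
s=state(); tip(s)
c,im=snap('wrist','pics/w9.png')
cv2.imwrite('pics/w9c.png',cv2.resize(im[0:250,200:440,::-1],None,fx=2,fy=2))
E
```

```text
t8.42 p [ 459.1 -145.4   63.9] F [-0.8  -0.68 -0.98] M [ 0.02 -0.04  0.03] w 16.8
tool x [ 0.008 -1.     0.002] y [-0.02  -0.002 -1.   ] z [ 1.     0.008 -0.02 ]
tip [ 547.  -145.7   23.1] above slab 0.1 pitch -1.17 yaw 0.47 roll -0.12
```

View pics/w9c.png

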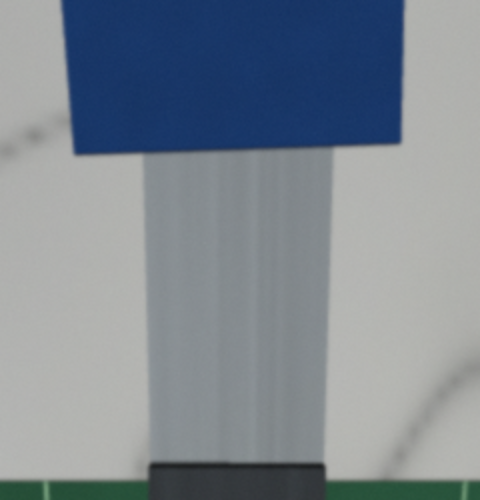

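Call:
{"op": "send_rows", "data": {
  "increments": [
    {"fingers": 1,"offset": [0,-0.1,2],"turn": [0,0,0]},
    {"fingers": 1,"offset": [0,-0.1,2],"turn": [0,0,0]},
    {"fingers": 1,"offset": [0,-0.1,2],"turn": [0,0,0]},
    {"fingers": 1,"offset": [0,0,0.3],"turn": [0,0,0]}
  ]
}}

```text
clock: 8.8
ee_pos: [0.4665, -0.1452, 0.0639]
orientation: [0.508, -0.502, 0.493, -0.496]
contact_force: [-0.2, 0.1, -1.1]
width: 0.0168
```

```bash
cat > look.py <<'E'
import sys
from h import *
s=state(); tip(s)
c,im=snap('wrist','pics/%s.png'%sys.argv[1])
cv2.imwrite('pics/%sc.png'%sys.argv[1],cv2.resize(im[0:250,160:480,::-1],None,fx=2,fy=2))
hsv=cv2.cvtColor(im,cv2.COLOR_RGB2HSV)
m=((hsv[...,0]>100)&(hsv[...,0]<125)&(hsv[...,1]>120)&(hsv[...,2]>60)).astype(np.uint8)
m[250:]=0
cs=[int(x) for x in (240,270,300,330,360,390)]
print('near edge rows',[(k,int(np.nonzero(m[:,k])[0].max()) if m[:,k].any() else None) for k in cs])
for k in (250,320,390):
    if m[:,k].any():
        v=np.nonzero(m[:,k])[0].max()+.5; print((onz(c,k,v,.030)*1000).round(1))
E
python3 look.py w10
```

```text
t8.80 p [ 466.5 -145.2   63.9] F [-0.2   0.07 -1.09] M [-0.01 -0.06 -0.02] w 16.8
tool x [ 0.008 -1.     0.002] y [-0.02  -0.002 -1.   ] z [ 1.     0.008 -0.02 ]
tip [ 554.4 -145.5   23.1] above slab 0.1 pitch -1.17 yaw 0.48 roll -0.11
near edge rows [(240, 97), (270, 96), (300, 96), (330, 95), (360, 94), (390, 92)]
[ 542.7 -119.9   30. ]
[ 543.7 -145.9   30. ]
[ 545. -172.   30.]
```

Call:
{"op": "send_rows", "data": {
  "increments": [
    {"fingers": 1,"offset": [0,-0.1,2],"turn": [0,0,0]},
    {"fingers": 1,"offset": [0,-0.1,2],"turn": [0,0,0]},
    {"fingers": 1,"offset": [0,0,0.3],"turn": [0,0,0]}
  ]
}}

```text
clock: 9.1
ee_pos: [0.4707, -0.1452, 0.064]
orientation: [0.508, -0.503, 0.493, -0.496]
contact_force: [-1.0, -0.0, -0.9]
width: 0.0166
```

```bash
python3 look.py w11
```

```text
t9.10 p [ 470.7 -145.2   64. ] F [-0.97 -0.04 -0.91] M [0.03 0.04 0.07] w 16.6
tool x [ 0.008 -1.     0.002] y [-0.021 -0.002 -1.   ] z [ 1.     0.008 -0.021]
tip [ 558.6 -145.5   23.1] above slab 0.1 pitch -1.20 yaw 0.48 roll -0.11
near edge rows [(240, 109), (270, 108), (300, 107), (330, 106), (360, 105), (390, 104)]
[ 543.  -119.7   30. ]
[ 543.9 -146.    30. ]
[ 544.9 -172.2   30. ]
```

Call:
{"op": "send_rows", "data": {
  "increments": [
    {"fingers": 1,"offset": [0,-0.1,2],"turn": [0,0,0]},
    {"fingers": 1,"offset": [0,-0.1,2],"turn": [0,0,0]},
    {"fingers": 1,"offset": [0,0,0.3],"turn": [0,0,0]}
  ]
}}

```text
clock: 9.4
ee_pos: [0.4744, -0.1451, 0.064]
orientation: [0.508, -0.503, 0.493, -0.496]
contact_force: [-1.7, 0.7, 0.5]
width: 0.0167
```

```bash
python3 look.py w12
```

```text
t9.40 p [ 474.4 -145.1   64. ] F [-1.68  0.67  0.45] M [ 0.05  0.19 -0.01] w 16.7
tool x [ 0.008 -1.     0.002] y [-0.022 -0.002 -1.   ] z [ 1.     0.008 -0.022]
tip [ 562.2 -145.5   23.1] above slab 0.1 pitch -1.29 yaw 0.47 roll -0.11
near edge rows [(240, 107), (270, 107), (300, 108), (330, 108), (360, 108), (390, 108)]
[ 547.  -119.7   30. ]
[ 546.9 -146.    30. ]
[ 547.1 -172.3   30. ]
```

Call:
{"op": "send_rows", "data": {
  "increments": [
    {"fingers": 1,"offset": [0,-0.3,2.5],"turn": [0.1,0,0]},
    {"fingers": 1,"offset": [0,-0.1,2.5],"turn": [0,0,0]},
    {"fingers": 1,"offset": [0,-0.1,2.5],"turn": [0,0,0]},
    {"fingers": 1,"offset": [0,0,0.5],"turn": [0,0,0]}
  ]
}}

```text
clock: 9.78
ee_pos: [0.4829, -0.1451, 0.0642]
orientation: [0.508, -0.503, 0.493, -0.496]
contact_force: [-1.5, -0.7, -0.8]
width: 0.017
```

```bash
python3 look.py w13
```

```text
t9.78 p [ 482.9 -145.1   64.2] F [-1.45 -0.73 -0.75] M [0.06 0.18 0.04] w 17.0
tool x [ 0.008 -1.     0.002] y [-0.021 -0.002 -1.   ] z [ 1.     0.008 -0.021]
tip [ 570.8 -145.4   23.3] above slab 0.3 pitch -1.21 yaw 0.47 roll -0.10
near edge rows [(240, 107), (270, 107), (300, 108), (330, 108), (360, 108), (390, 108)]
[ 555.5 -119.6   30. ]
[ 555.4 -145.9   30. ]
[ 555.6 -172.3   30. ]
```

View pics/w13.png

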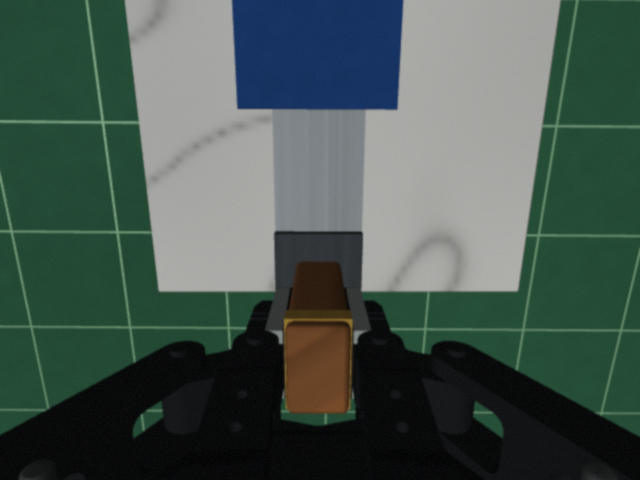

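Call:
{"op": "send_rows", "data": {
  "increments": [
    {"fingers": 1,"offset": [0,-0.1,1],"turn": [0,0,0]},
    {"fingers": 1,"offset": [0,0,1],"turn": [0,0,0]},
    {"fingers": 1,"offset": [0,0,0.5],"turn": [0,0,0]}
  ]
}}

```text
clock: 10.08
ee_pos: [0.4853, -0.145, 0.064]
orientation: [0.508, -0.503, 0.493, -0.496]
contact_force: [-1.1, 0.5, -0.5]
width: 0.017
```

```bash
python3 look.py w14
```

```text
t10.08 p [ 485.3 -145.    64. ] F [-1.13  0.52 -0.49] M [0.04 0.15 0.01] w 17.0
tool x [ 0.008 -1.     0.002] y [-0.022 -0.002 -1.   ] z [ 1.     0.008 -0.022]
tip [ 573.1 -145.4   23.1] above slab 0.1 pitch -1.25 yaw 0.46 roll -0.10
near edge rows [(240, 107), (270, 107), (300, 108), (330, 108), (360, 108), (390, 108)]
[ 557.9 -119.6   30. ]
[ 557.8 -145.9   30. ]
[ 558.  -172.2   30. ]
```

Call:
{"op": "send_rows", "data": {
  "increments": [
    {"fingers": 1,"offset": [0,-0.1,0.7],"turn": [0,0,0]},
    {"fingers": 1,"offset": [0,0,0.7],"turn": [0,0,0]}
  ]
}}

```text
clock: 10.3
ee_pos: [0.4867, -0.145, 0.0641]
orientation: [0.508, -0.503, 0.493, -0.496]
contact_force: [-0.3, 0.3, -1.7]
width: 0.0171
```

```bash
python3 look.py w15
```

```text
t10.30 p [ 486.7 -145.    64.1] F [-0.28  0.25 -1.74] M [-0.03  0.17  0.01] w 17.1
tool x [ 0.008 -1.     0.002] y [-0.022 -0.002 -1.   ] z [ 1.     0.008 -0.022]
tip [ 574.5 -145.4   23.2] above slab 0.2 pitch -1.26 yaw 0.46 roll -0.10
near edge rows [(240, 107), (270, 107), (300, 108), (330, 108), (360, 108), (390, 108)]
[ 559.3 -119.6   30. ]
[ 559.1 -145.9   30. ]
[ 559.4 -172.2   30. ]
```

Call:
{"op": "send_rows", "data": {
  "increments": [
    {"fingers": 1,"offset": [0,0,0.7],"turn": [0,0,0]}
  ]
}}

```text
clock: 10.43
ee_pos: [0.4874, -0.145, 0.0641]
orientation: [0.508, -0.503, 0.493, -0.496]
contact_force: [-1.2, 0.9, 0.1]
width: 0.0167
```

```bash
python3 -c "
from h import *
tip(state())"
```

```text
t10.43 p [ 487.4 -145.    64.1] F [-1.19  0.85  0.06] M [ 0.04  0.14 -0.03] w 16.7
tool x [ 0.008 -1.     0.002] y [-0.022 -0.002 -1.   ] z [ 1.     0.008 -0.022]
tip [ 575.2 -145.4   23.2] above slab 0.2 pitch -1.26 yaw 0.46 roll -0.10
```

Call:
{"op": "send_rows", "data": {
  "increments": [
    {"fingers": 1,"offset": [0,0,0.7],"turn": [0,0,0]}
  ]
}}

```text
clock: 10.52
ee_pos: [0.4877, -0.1451, 0.0641]
orientation: [0.508, -0.503, 0.493, -0.496]
contact_force: [-3.2, -0.2, 1.2]
width: 0.0168
```

```bash
python3 -c "
from h import *
tip(state())"
```

```text
t10.52 p [ 487.7 -145.1   64.1] F [-3.22 -0.25  1.23] M [ 0.04  0.53 -0.03] w 16.8
tool x [ 0.008 -1.     0.002] y [-0.023 -0.002 -1.   ] z [ 1.     0.008 -0.023]
tip [ 575.5 -145.4   23. ] above slab 0.0 pitch -1.31 yaw 0.45 roll -0.10
```

Call:
{"op": "send_rows", "data": {
  "increments": [
    {"fingers": 1,"offset": [0,0,0.5],"turn": [0,0,0]}
  ]
}}

```text
clock: 10.6
ee_pos: [0.4877, -0.1451, 0.0641]
orientation: [0.508, -0.503, 0.492, -0.495]
contact_force: [-3.3, 0.2, 1.8]
width: 0.0171
```

```bash
python3 -c "
from h import *
tip(state())"
```

```text
t10.60 p [ 487.7 -145.1   64.1] F [-3.3   0.17  1.84] M [0.11 0.52 0.02] w 17.1
tool x [ 0.008 -1.     0.002] y [-0.024 -0.002 -1.   ] z [ 1.     0.008 -0.024]
tip [ 575.4 -145.4   22.9] above slab -0.1 pitch -1.37 yaw 0.45 roll -0.10
```

Call:
{"op": "send_rows", "data": {
  "increments": [
    {"fingers": 1,"offset": [0,-0.2,0.9],"turn": [0.05,0,0]}
  ]
}}

```text
clock: 10.68
ee_pos: [0.4878, -0.1451, 0.0642]
orientation: [0.509, -0.504, 0.492, -0.495]
contact_force: [-5.0, 0.2, 1.7]
width: 0.0167
```

```bash
python3 -c "
from h import *
tip(state())"
```

```text
t10.68 p [ 487.8 -145.1   64.2] F [-4.97  0.21  1.7 ] M [0.03 0.85 0.03] w 16.7
tool x [ 0.008 -1.     0.002] y [-0.025 -0.002 -1.   ] z [ 1.     0.008 -0.025]
tip [ 575.5 -145.5   23.1] above slab 0.1 pitch -1.41 yaw 0.45 roll -0.11
```

Call:
{"op": "send_rows", "data": {
  "increments": [
    {"fingers": 1,"offset": [0,-0.2,1.1],"turn": [0.05,0,0]},
    {"fingers": 1,"offset": [0,-0.2,1.1],"turn": [0.05,0,0]}
  ]
}}

```text
clock: 10.85
ee_pos: [0.4879, -0.1451, 0.0644]
orientation: [0.509, -0.504, 0.492, -0.495]
contact_force: [-5.8, 0.2, 2.5]
width: 0.0171
```

```bash
python3 -c "
from h import *
tip(state())"
```

```text
t10.85 p [ 487.9 -145.1   64.4] F [-5.82  0.17  2.49] M [ 0.12  0.97 -0.03] w 17.1
tool x [ 0.008 -1.     0.002] y [-0.027 -0.002 -1.   ] z [ 1.     0.008 -0.027]
tip [ 575.5 -145.5   23. ] above slab 0.0 pitch -1.55 yaw 0.43 roll -0.11
```

Call:
{"op": "send_rows", "data": {
  "increments": [
    {"fingers": 1,"offset": [0,-0.2,1.2],"turn": [0.15,0,0]},
    {"fingers": 1,"offset": [0,-0.2,1.2],"turn": [0.15,0,0]},
    {"fingers": 1,"offset": [0,-0.1,1.2],"turn": [0.15,0,0]}
  ]
}}

```text
clock: 11.1
ee_pos: [0.4879, -0.145, 0.0643]
orientation: [0.509, -0.504, 0.492, -0.495]
contact_force: [-5.9, -0.2, 4.1]
width: 0.0167
```

```bash
python3 look.py w16
```

```text
t11.10 p [ 487.9 -145.    64.3] F [-5.86 -0.2   4.09] M [0.13 1.07 0.06] w 16.7
tool x [ 0.007 -1.     0.002] y [-0.026 -0.002 -1.   ] z [ 1.     0.007 -0.026]
tip [ 575.5 -145.4   23. ] above slab -0.0 pitch -1.51 yaw 0.42 roll -0.11
near edge rows [(240, 108), (270, 108), (300, 108), (330, 108), (360, 108), (390, 108)]
[ 560.  -119.7   30. ]
[ 560.2 -145.9   30. ]
[ 560.4 -172.2   30. ]
```

Call:
{"op": "send_rows", "data": {
  "increments": [
    {"fingers": 1,"offset": [0,-0.6,1.2],"turn": [0.1,0,0]},
    {"fingers": 1,"offset": [0,-0.3,1.2],"turn": [0.1,0,0]}
  ]
}}

```text
clock: 11.32
ee_pos: [0.488, -0.145, 0.0646]
orientation: [0.509, -0.505, 0.492, -0.494]
contact_force: [-5.4, 0.4, 0.5]
width: 0.0168
```

```bash
python3 -c "
from h import *
tip(state())"
```

```text
t11.32 p [ 488.  -145.    64.6] F [-5.41  0.36  0.51] M [0.07 1.33 0.05] w 16.8
tool x [ 0.007 -1.     0.002] y [-0.027 -0.002 -1.   ] z [ 1.     0.007 -0.027]
tip [ 575.7 -145.5   23.2] above slab 0.2 pitch -1.56 yaw 0.40 roll -0.10
```

Call:
{"op": "send_rows", "data": {
  "increments": [
    {"fingers": 1,"offset": [0,-0.4,1.3],"turn": [0.1,0,0]},
    {"fingers": 1,"offset": [0,-0.3,1.3],"turn": [0.1,0,0]},
    {"fingers": 1,"offset": [0,-0.3,1.3],"turn": [0.1,0,0]}
  ]
}}

```text
clock: 11.57
ee_pos: [0.4881, -0.1451, 0.0647]
orientation: [0.509, -0.505, 0.491, -0.494]
contact_force: [-6.7, 0.8, 3.2]
width: 0.0169
```

```bash
python3 look.py w17; python3 - <<'E'
from h import *
snap('scene','pics/s17.png')
im=cv2.imread('pics/s17.png'); cv2.imwrite('pics/s17c.png',cv2.resize(im[180:330,140:340],None,fx=4,fy=4))
E
```

```text
t11.57 p [ 488.1 -145.1   64.7] F [-6.69  0.77  3.16] M [0.08 1.27 0.07] w 16.9
tool x [ 0.007 -1.     0.001] y [-0.03  -0.002 -1.   ] z [ 1.     0.007 -0.03 ]
tip [ 575.6 -145.5   23.1] above slab 0.1 pitch -1.72 yaw 0.37 roll -0.08
near edge rows [(240, 108), (270, 108), (300, 108), (330, 108), (360, 108), (390, 108)]
[ 560.1 -119.7   30. ]
[ 560.3 -146.    30. ]
[ 560.5 -172.3   30. ]
```

View pics/s17c.png

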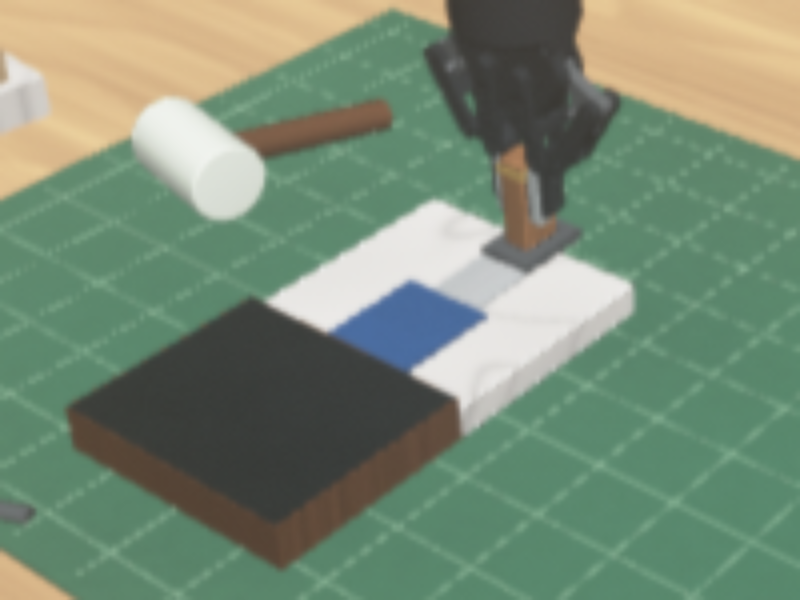

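Call:
{"op": "send_rows", "data": {
  "increments": [
    {"fingers": 1,"offset": [0,-0.4,-1],"turn": [0,0,0]},
    {"fingers": 1,"offset": [0,-0.3,-1.5],"turn": [0.3,0,0]},
    {"fingers": 1,"offset": [0,-0.3,-1],"turn": [0.3,0,0]},
    {"fingers": 1,"offset": [0,0,0],"turn": [0,0,0]}
  ]
}}

```text
clock: 12.0
ee_pos: [0.4874, -0.145, 0.0661]
orientation: [0.505, -0.501, 0.495, -0.498]
contact_force: [-2.7, -0.7, -1.2]
width: 0.0167
```

```bash
python3 look.py w18
```

```text
t12.00 p [ 487.4 -145.    66.1] F [-2.72 -0.69 -1.17] M [-0.    0.56 -0.02] w 16.7
tool x [ 0.007 -1.     0.001] y [-0.013 -0.001 -1.   ] z [ 1.     0.007 -0.013]
tip [ 575.6 -145.4   26. ] above slab 3.0 pitch -0.74 yaw 0.40 roll -0.08
near edge rows [(240, 108), (270, 108), (300, 108), (330, 108), (360, 108), (390, 108)]
[ 560.1 -119.2   30. ]
[ 560.3 -145.9   30. ]
[ 560.5 -172.6   30. ]
```

```bash
python3 - <<'E'
from h import *
snap('scene','pics/s18.png')
im=cv2.imread('pics/s18.png'); a=cv2.resize(im[190:300,200:320],None,fx=6,fy=5)
w=cv2.imread('pics/w18c.png'); cv2.imwrite('pics/s18c.png',a)
E
```

```text
(no output)
```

View pics/s18c.png

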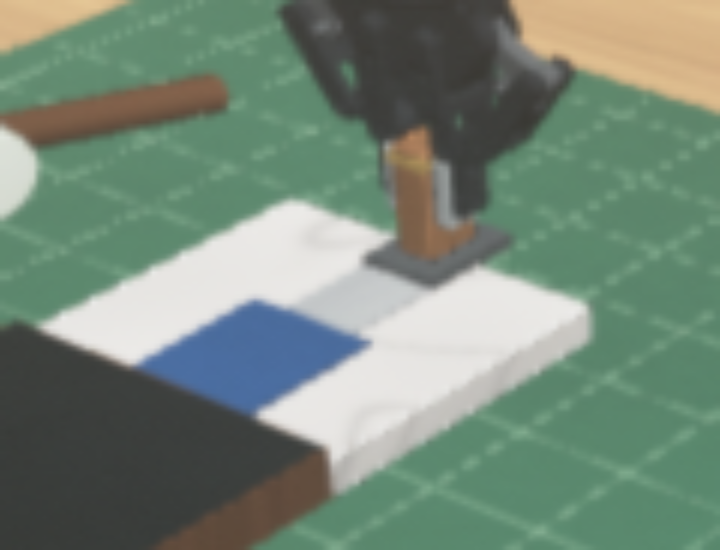

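View pics/w18.png

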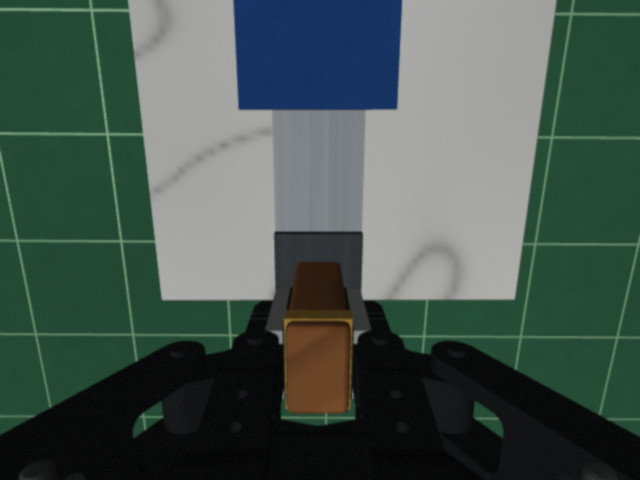

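Call:
{"op": "send_rows", "data": {
  "increments": [
    {"fingers": 1,"offset": [0,1,-1.5],"turn": [0,0,0]},
    {"fingers": 1,"offset": [0,0.5,-1.5],"turn": [0,0,0]},
    {"fingers": 1,"offset": [0,0,-1],"turn": [0,0,0]},
    {"fingers": 1,"offset": [0,0,0],"turn": [0,0,0]}
  ]
}}

```text
clock: 12.43
ee_pos: [0.4844, -0.145, 0.0647]
orientation: [0.505, -0.501, 0.496, -0.499]
contact_force: [-0.3, 0.3, -1.5]
width: 0.0171
```

```bash
python3 look.py w19
```

```text
t12.43 p [ 484.4 -145.    64.7] F [-0.26  0.32 -1.5 ] M [ 0.01 -0.01 -0.02] w 17.1
tool x [ 0.007 -1.     0.001] y [-0.011 -0.001 -1.   ] z [ 1.     0.007 -0.011]
tip [ 572.7 -145.4   24.8] above slab 1.8 pitch -0.62 yaw 0.40 roll -0.08
near edge rows [(240, 100), (270, 100), (300, 100), (330, 101), (360, 101), (390, 100)]
[ 560.  -119.5   30. ]
[ 559.9 -145.9   30. ]
[ 560.4 -172.3   30. ]
```

Call:
{"op": "send_rows", "data": {
  "increments": [
    {"fingers": 1,"offset": [0,-2,0],"turn": [0,0,0]},
    {"fingers": 1,"offset": [0,-2.5,0],"turn": [0,0,0]},
    {"fingers": 1,"offset": [0,-2.5,0],"turn": [0,0,0]},
    {"fingers": 1,"offset": [0,-2.5,0.5],"turn": [0,0,0]},
    {"fingers": 1,"offset": [0,-2.5,0.5],"turn": [0,0,0]}
  ]
}}

```text
clock: 12.9
ee_pos: [0.4857, -0.1449, 0.0775]
orientation: [0.505, -0.501, 0.496, -0.499]
contact_force: [1.6, -0.2, -1.5]
width: 0.0165
```

```bash
python3 look.py w20; python3 - <<'E'
from h import *
snap('scene','pics/s20.png')
im=cv2.imread('pics/s20.png'); a=cv2.resize(im[190:300,180:320],None,fx=5.5,fy=5)
cv2.imwrite('pics/s20c.png',a)
E
```

```text
t12.90 p [ 485.7 -144.9   77.5] F [ 1.56 -0.22 -1.5 ] M [-0.01  0.04 -0.01] w 16.5
tool x [ 0.007 -1.     0.001] y [-0.011 -0.001 -1.   ] z [ 1.     0.007 -0.011]
tip [ 574.  -145.3   37.5] above slab 14.5 pitch -0.64 yaw 0.41 roll -0.06
near edge rows [(240, 96), (270, 96), (300, 96), (330, 96), (360, 96), (390, 96)]
[ 563.6 -117.4   30. ]
[ 563.8 -145.8   30. ]
[ 564.  -174.2   30. ]
```

View pics/s20c.png

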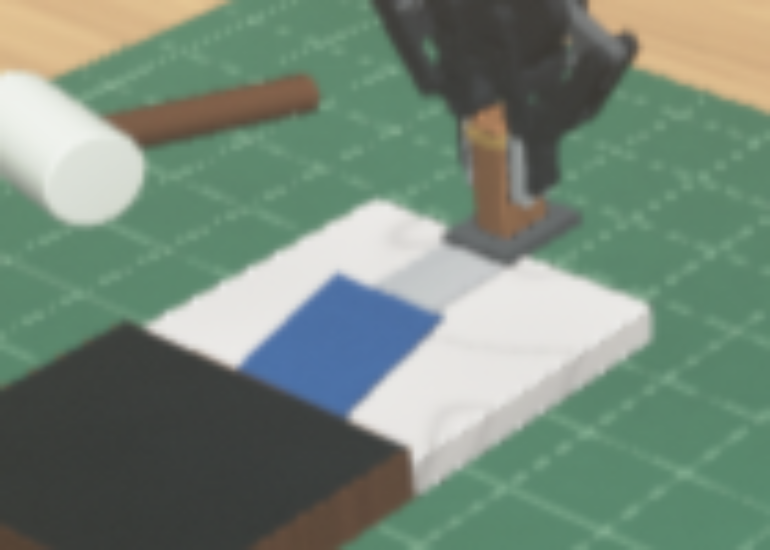

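View pics/w20.png

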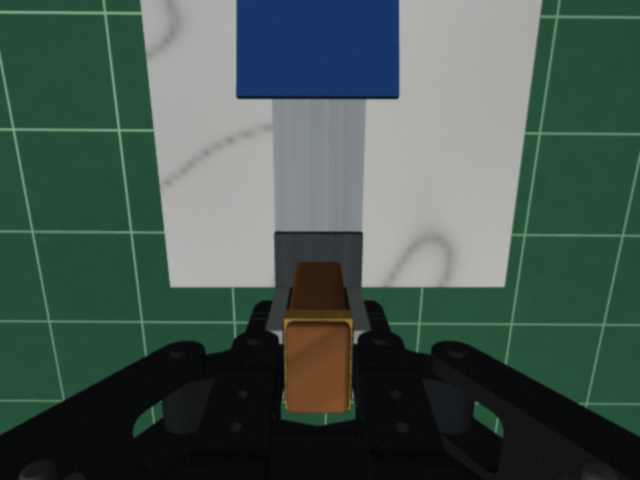

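Call:
{"op": "send_rows", "data": {
  "increments": [
    {"fingers": 1,"offset": [0,-2.9,0.8],"turn": [0,0,0]},
    {"fingers": 1,"offset": [0,-2.9,1],"turn": [0,0,0]},
    {"fingers": 1,"offset": [0,-2.9,1.2],"turn": [0,0,0]},
    {"fingers": 1,"offset": [0,-2.9,1.4],"turn": [0,0,0]}
  ]
}}

```text
clock: 13.33
ee_pos: [0.4901, -0.1448, 0.0898]
orientation: [0.505, -0.501, 0.495, -0.499]
contact_force: [-0.9, 1.5, -1.6]
width: 0.0169
```

```bash
cat > sc.py <<'E'
import sys
from h import *
s=state(); tip(s)
snap('scene','pics/%s.png'%sys.argv[1])
im=cv2.imread('pics/%s.png'%sys.argv[1]); a=cv2.resize(im[190:310,150:300],None,fx=5,fy=5)
cv2.imwrite('pics/%sc.png'%sys.argv[1],a)
E
python3 sc.py s21
```

```text
t13.33 p [ 490.1 -144.8   89.8] F [-0.94  1.51 -1.64] M [ 0.02  0.06 -0.01] w 16.9
tool x [ 0.007 -1.     0.001] y [-0.012 -0.001 -1.   ] z [ 1.     0.007 -0.012]
tip [ 578.3 -145.2   49.7] above slab 26.7 pitch -0.69 yaw 0.41 roll -0.06
```

View pics/s21c.png

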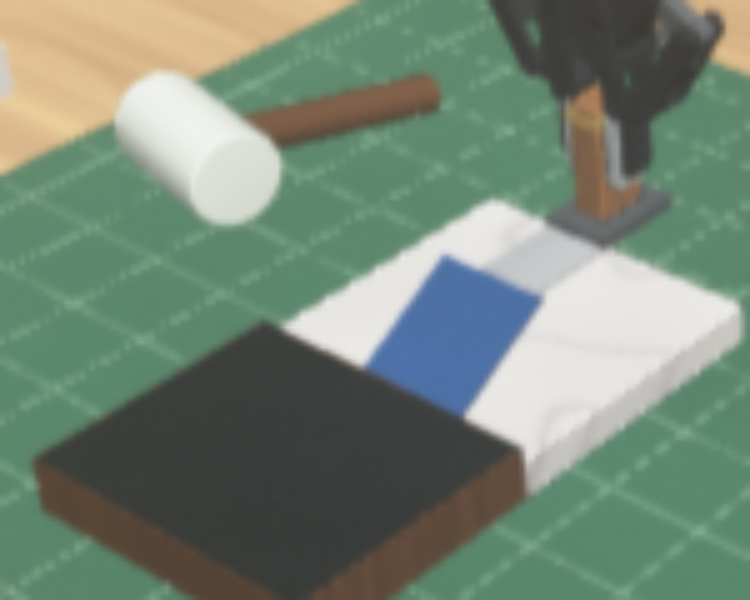

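Call:
{"op": "send_rows", "data": {
  "increments": [
    {"fingers": 1,"offset": [0,-2.9,1.6],"turn": [0,0,0]},
    {"fingers": 1,"offset": [0,-2.8,1.8],"turn": [0,0,0]},
    {"fingers": 1,"offset": [0,-2.7,2.1],"turn": [0,0,0]},
    {"fingers": 1,"offset": [0,-2.6,2.3],"turn": [0,0,0]},
    {"fingers": 1,"offset": [0,-2.4,2.5],"turn": [0,0,0]}
  ]
}}

```text
clock: 13.8
ee_pos: [0.5016, -0.1448, 0.1049]
orientation: [0.505, -0.501, 0.496, -0.499]
contact_force: [0.4, 0.8, -2.0]
width: 0.0169
```

```bash
python3 sc.py s22
```

```text
t13.80 p [ 501.6 -144.8  104.9] F [ 0.43  0.81 -1.97] M [ 0.02  0.1  -0.02] w 16.9
tool x [ 0.007 -1.     0.001] y [-0.012 -0.001 -1.   ] z [ 1.     0.007 -0.012]
tip [ 589.9 -145.2   64.8] above slab 41.8 pitch -0.66 yaw 0.41 roll -0.07
```

View pics/s22c.png

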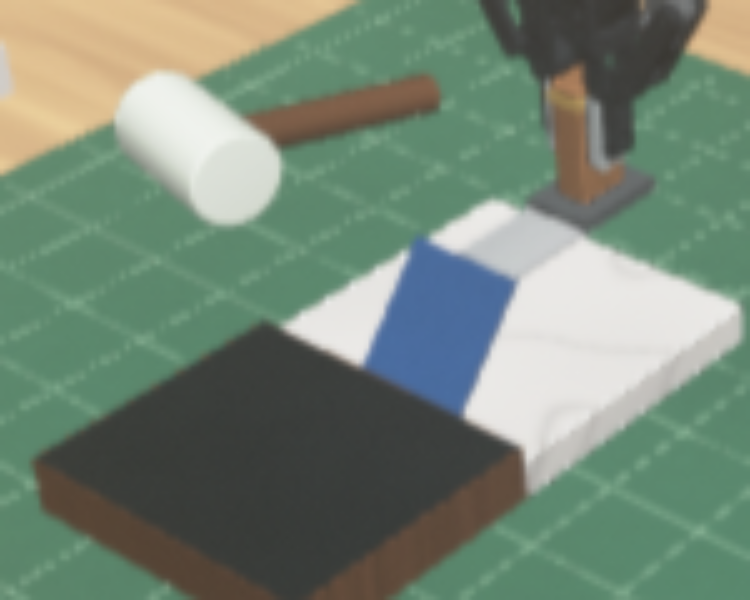

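Call:
{"op": "send_rows", "data": {
  "increments": [
    {"fingers": 1,"offset": [0,-1.8,2.5],"turn": [0,0,0]},
    {"fingers": 1,"offset": [0,-1.6,2.6],"turn": [0,0,0]},
    {"fingers": 1,"offset": [0,-1.4,2.7],"turn": [0,0,0]},
    {"fingers": 1,"offset": [0,-1.4,2.8],"turn": [0,0,0]},
    {"fingers": 1,"offset": [0,-1.3,2.8],"turn": [0,0,0]},
    {"fingers": 1,"offset": [0,-1.1,2.8],"turn": [0,0,0]}
  ]
}}

```text
clock: 14.35
ee_pos: [0.5201, -0.1446, 0.1145]
orientation: [0.505, -0.501, 0.496, -0.499]
contact_force: [-0.2, 0.8, -1.4]
width: 0.0169
```

```bash
python3 sc.py s23
```

```text
t14.35 p [ 520.1 -144.6  114.5] F [-0.22  0.78 -1.4 ] M [-0.03  0.09 -0.03] w 16.9
tool x [ 0.007 -1.     0.001] y [-0.011 -0.001 -1.   ] z [ 1.     0.007 -0.011]
tip [ 608.4 -145.    74.6] above slab 51.6 pitch -0.62 yaw 0.41 roll -0.08
```

View pics/s23c.png

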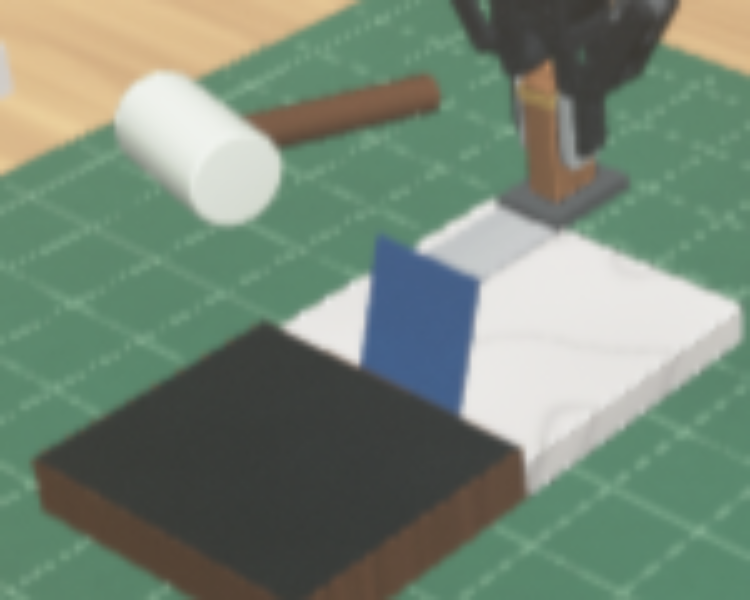

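Call:
{"op": "send_rows", "data": {
  "increments": [
    {"fingers": 1,"offset": [0,-0.8,3],"turn": [0,0,0]},
    {"fingers": 1,"offset": [0,-0.7,3],"turn": [0,0,0]},
    {"fingers": 1,"offset": [0,-0.5,3],"turn": [0,0,0]},
    {"fingers": 1,"offset": [0,-0.4,3],"turn": [0,0,0]},
    {"fingers": 1,"offset": [0,-0.2,3],"turn": [0,0,0]}
  ]
}}

```text
clock: 14.82
ee_pos: [0.5373, -0.1444, 0.1174]
orientation: [0.505, -0.5, 0.496, -0.499]
contact_force: [0.1, -0.1, -0.5]
width: 0.0171
```

```bash
python3 sc.py s24
```

```text
t14.82 p [ 537.3 -144.4  117.4] F [ 0.09 -0.15 -0.52] M [-0.04  0.08 -0.07] w 17.1
tool x [ 0.007 -1.     0.001] y [-0.01  -0.001 -1.   ] z [ 1.     0.007 -0.01 ]
tip [ 625.6 -144.8   77.5] above slab 54.5 pitch -0.56 yaw 0.42 roll -0.08
```

View pics/s24c.png

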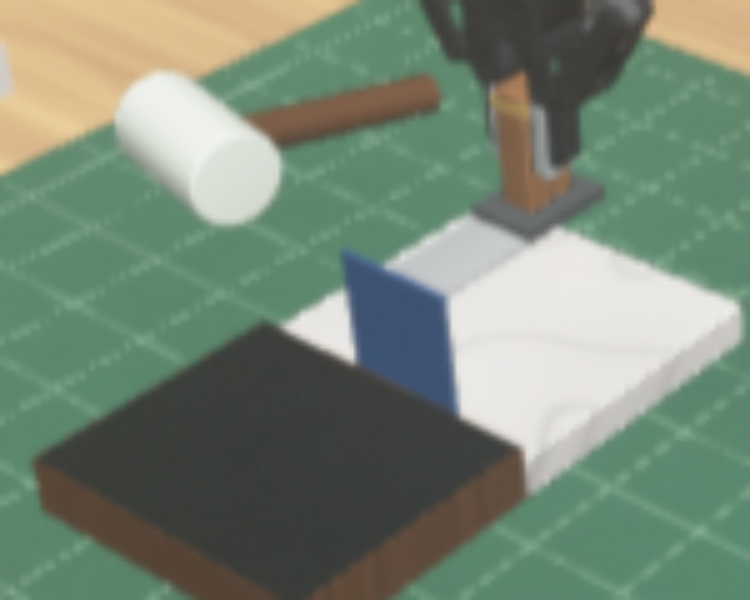

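Call:
{"op": "send_rows", "data": {
  "increments": [
    {"fingers": 1,"offset": [0,0.2,3],"turn": [0,0,0]},
    {"fingers": 1,"offset": [0,0.2,3],"turn": [0,0,0]},
    {"fingers": 1,"offset": [0,0.2,3],"turn": [0,0,0]},
    {"fingers": 1,"offset": [0,0.3,3],"turn": [0,0,0]}
  ]
}}

```text
clock: 15.2
ee_pos: [0.5508, -0.1443, 0.1162]
orientation: [0.505, -0.5, 0.496, -0.499]
contact_force: [-1.0, 0.0, -1.9]
width: 0.0168
```

```bash
python3 sc.py s25
```

```text
t15.20 p [ 550.8 -144.3  116.2] F [-1.   0.  -1.9] M [ 0.01 -0.   -0.01] w 16.8
tool x [ 0.007 -1.     0.001] y [-0.009 -0.001 -1.   ] z [ 1.     0.007 -0.009]
tip [ 639.1 -144.6   76.4] above slab 53.4 pitch -0.54 yaw 0.42 roll -0.07
```

View pics/s25c.png

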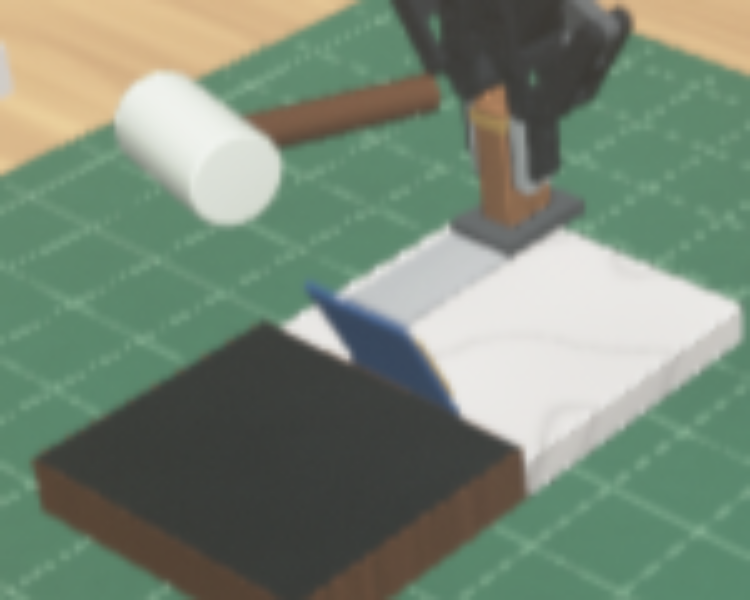

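Call:
{"op": "send_rows", "data": {
  "increments": [
    {"fingers": 1,"offset": [0,0,0],"turn": [0,0,0]},
    {"fingers": 1,"offset": [0,0,0],"turn": [0,0,0]},
    {"fingers": 1,"offset": [0,0,0],"turn": [0,0,0]}
  ]
}}

```text
clock: 15.5
ee_pos: [0.5517, -0.144, 0.1159]
orientation: [0.504, -0.5, 0.496, -0.499]
contact_force: [0.4, 0.6, -1.1]
width: 0.0164
```

```bash
python3 sc.py s26; python3 - <<'E'
from h import *
snap('wrist','pics/w26.png')
E
```

```text
t15.50 p [ 551.7 -144.   115.9] F [ 0.39  0.63 -1.12] M [ 0.01 -0.01 -0.1 ] w 16.4
tool x [ 0.008 -1.     0.001] y [-0.009 -0.001 -1.   ] z [ 1.     0.008 -0.009]
tip [ 640.1 -144.4   76.1] above slab 53.1 pitch -0.52 yaw 0.45 roll -0.05
```

View pics/s26c.png

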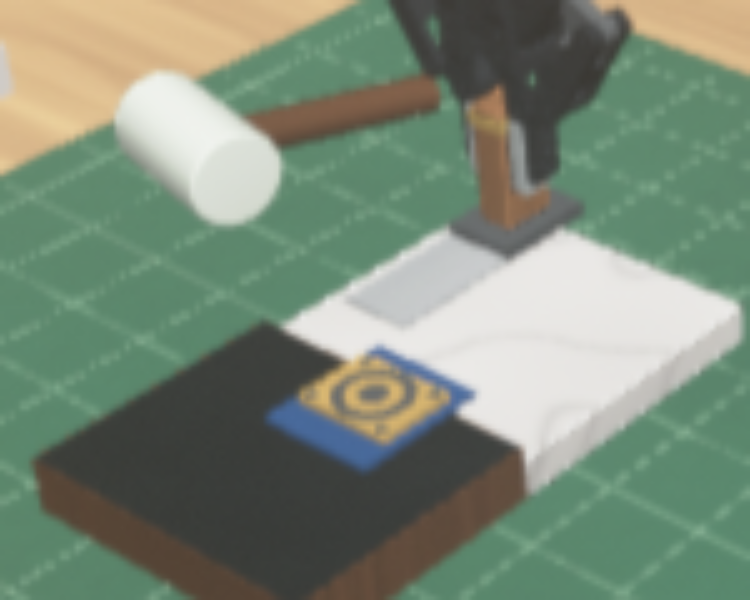

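View pics/w26.png

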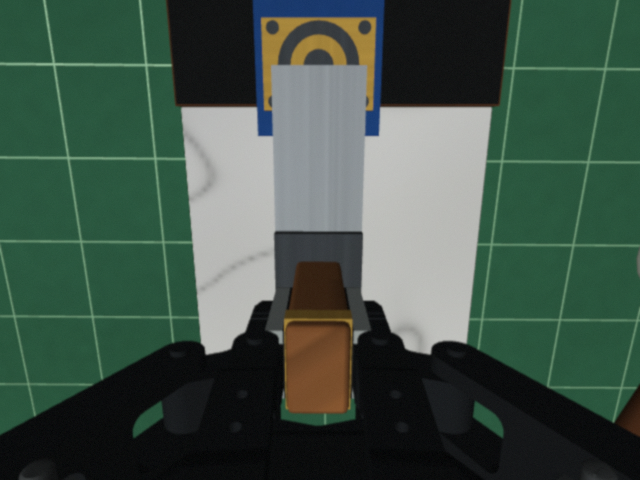

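Call:
{"op": "send_rows", "data": {
  "increments": [
    {"fingers": 1,"offset": [0,-8,-10],"turn": [0,0,0]},
    {"fingers": 1,"offset": [0,-10,-25],"turn": [0,0,0]},
    {"fingers": 1,"offset": [-10,-2,-30],"turn": [0,0,0]},
    {"fingers": 1,"offset": [-30,0,-25],"turn": [0,0,0]},
    {"fingers": 1,"offset": [-35,0,0],"turn": [0,0,0]},
    {"fingers": 1,"offset": [-35,0,0],"turn": [0,0,0]},
    {"fingers": 1,"offset": [-35,0,0],"turn": [0,0,0]},
    {"fingers": 1,"offset": [-35,0,0],"turn": [0,0,0]},
    {"fingers": 1,"offset": [-35,0,0],"turn": [0,0,0]},
    {"fingers": 1,"offset": [-20,0,0],"turn": [0,0,0]},
    {"fingers": 1,"offset": [0,0,0],"turn": [0,0,0]},
    {"fingers": 1,"offset": [0,0,0],"turn": [0,0,0]}
  ]
}}

```text
clock: 16.6
ee_pos: [0.4485, 0.0947, 0.1428]
orientation: [0.502, -0.5, 0.5, -0.497]
contact_force: [-0.5, -0.4, -1.8]
width: 0.0168
```

```bash
python3 - <<'E'
from h import *
s=state();tip(s)
plan(s,np.array([.46,.1,.046]),tool_R(np.radians(.4),np.radians(.2)),4)
c,im=snap('top','pics/t27.png'); cv2.imwrite('pics/t27c.png',cv2.resize(im[85:230,240:420,::-1],None,fx=4,fy=4))
hsv=cv2.cvtColor(im,cv2.COLOR_RGB2HSV)
m=((hsv[...,0]>100)&(hsv[...,0]<125)&(hsv[...,1]>120)&(hsv[...,2]>60))|((hsv[...,0]>12)&(hsv[...,0]<32)&(hsv[...,1]>100)&(hsv[...,2]>100))
m=m.astype(np.uint8); q=np.zeros_like(m); q[85:230,325:420]=m[85:230,325:420]
k=max(cv2.findContours(q,0,2)[0],key=cv2.contourArea); b=cv2.boxPoints(cv2.minAreaRect(k)); print(b.tolist(),[(onz(c,u,v,.034)[:2]*1000).round(1).tolist() for u,v in b])
E
```

```text
t16.60 p [448.5  94.7 142.8] F [-0.47 -0.39 -1.75] M [-0.02  0.02 -0.04] w 16.8
tool x [-0.001 -1.     0.005] y [-0.005 -0.005 -1.   ] z [ 1.    -0.001 -0.005]
tip [537.   93.4 103.4] above slab 80.4 pitch -0.26 yaw -0.06 roll -0.30
([-1.5, 24.2, 3.0], [0.12, -0.11, 0.07])
([-1.4, 24.2, 2.9], [0.12, -0.11, 0.07])
([-1.4, 24.2, 2.9], [0.12, -0.11, 0.07])
([-1.3, 24.2, 2.9], [0.12, -0.11, 0.07])
[[353.0, 128.0], [381.0, 128.0], [381.0, 158.0], [353.0, 158.0]] [[682.4, -112.8], [681.6, -175.1], [614.3, -173.9], [615.1, -111.6]]
```

View pics/t27c.png

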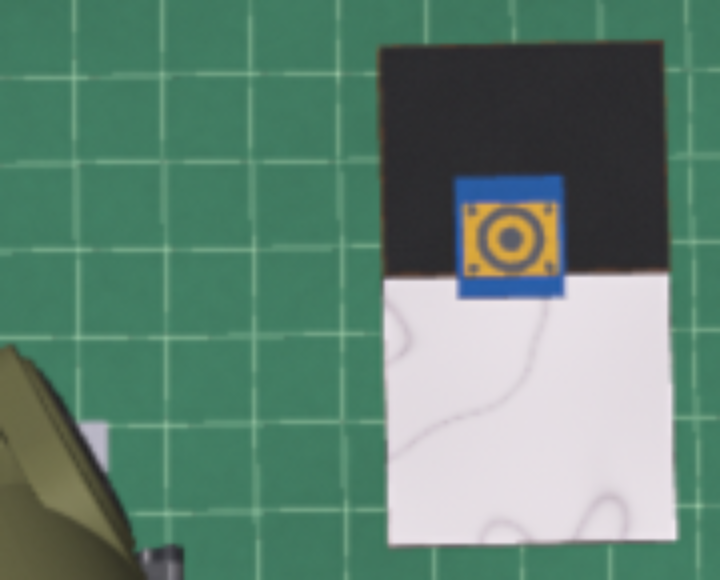

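Call:
{"op": "send_rows", "data": {
  "increments": [
    {"fingers": 1,"offset": [-1,24,2],"turn": [0.1,-0.1,0.1]},
    {"fingers": 1,"offset": [-1,24,2],"turn": [0.1,-0.1,0.1]},
    {"fingers": 1,"offset": [-1,22,2],"turn": [0.1,0,0.1]},
    {"fingers": 1,"offset": [0,12,2],"turn": [0,0,0]},
    {"fingers": 1,"offset": [0,4,0],"turn": [0,0,0]},
    {"fingers": 1,"offset": [0,0,0],"turn": [0,0,0]},
    {"fingers": 1,"offset": [0,0,0],"turn": [0,0,0]}
  ]
}}

```text
clock: 17.23
ee_pos: [0.4577, 0.0874, 0.0569]
orientation: [0.497, -0.5, 0.505, -0.498]
contact_force: [1.2, -0.5, -0.9]
width: 0.0169
```

```bash
python3 - <<'E'
from h import *
s=state();tip(s)
plan(s,s['ee_pos']*[1,1,0]+[0,0,.0425],tool_R(np.radians(.4),np.radians(.1)),3)
E
```

```text
t17.23 p [457.7  87.4  56.9] F [ 1.22 -0.47 -0.9 ] M [ 0.   -0.01  0.04] w 16.9
tool x [-0.011 -1.     0.004] y [ 0.006 -0.004 -1.   ] z [ 1.    -0.011  0.006]
tip [546.6  85.3  18.4] above slab -4.6 pitch 0.33 yaw -0.60 roll -0.21
([-0.0, 4.8, -0.0], [-0.07, -0.33, 0.07])
([-0.0, 4.8, -0.0], [-0.07, -0.33, 0.07])
([-0.0, 4.8, -0.0], [-0.07, -0.33, 0.07])
```

Call:
{"op": "send_rows", "data": {
  "increments": [
    {"fingers": 1,"offset": [0,4.5,0],"turn": [-0.1,0,0.1]},
    {"fingers": 1,"offset": [0,4.5,0],"turn": [-0.1,0,0.1]},
    {"fingers": 1,"offset": [0,3,0],"turn": [0,0,0]},
    {"fingers": 1,"offset": [0,0,0],"turn": [0,0,0]}
  ]
}}

```text
clock: 17.57
ee_pos: [0.4591, 0.086, 0.0464]
orientation: [0.495, -0.502, 0.505, -0.498]
contact_force: [-1.4, -0.0, -1.0]
width: 0.0169
```

```bash
python3 - <<'E'
from h import *
s=state();tip(s)
E
```

```text
t17.57 p [459.1  86.   46.4] F [-1.42 -0.04 -1.05] M [-0.02  0.01  0.01] w 16.9
tool x [-0.013 -1.    -0.   ] y [ 0.006  0.    -1.   ] z [ 1.    -0.013  0.006]
tip [548.1  83.8   8. ] above slab -15.0 pitch 0.36 yaw -0.76 roll 0.02
```

Lower until contact.

Call:
{"op": "send_rows", "data": {
  "increments": [
    {"fingers": 1,"offset": [0,2,0],"turn": [-0.1,0,0]},
    {"fingers": 1,"offset": [0,1,0],"turn": [0,0,0]},
    {"fingers": 1,"offset": [0,0.7,0],"turn": [0,0,0]}
  ]
}}

```text
clock: 17.82
ee_pos: [0.4595, 0.0862, 0.043]
orientation: [0.495, -0.502, 0.504, -0.498]
contact_force: [0.5, 0.4, -2.3]
width: 0.0169
```

```bash
python3 - <<'E'
from h import *
s=state();tip(s)
E
```

```text
t17.82 p [459.5  86.2  43. ] F [ 0.47  0.44 -2.27] M [0.   0.03 0.03] w 16.9
tool x [-0.013 -1.    -0.001] y [ 0.005  0.001 -1.   ] z [ 1.    -0.013  0.005]
tip [548.4  84.    4.4] above slab -18.6 pitch 0.31 yaw -0.75 roll 0.04
```

Call:
{"op": "send_rows", "data": {
  "increments": [
    {"fingers": 1,"offset": [0,0.7,0],"turn": [-0.1,0,0]},
    {"fingers": 1,"offset": [0,0.7,0],"turn": [-0.1,0,0]}
  ]
}}

```text
clock: 17.98
ee_pos: [0.4595, 0.0863, 0.0417]
orientation: [0.496, -0.503, 0.504, -0.497]
contact_force: [-4.4, -1.6, 19.4]
width: 0.0173
```

```bash
python3 - <<'E'
from h import *
s=state();tip(s)
E
```

```text
t17.98 p [459.5  86.3  41.7] F [-4.42 -1.6  19.38] M [-0.08  0.62 -0.03] w 17.3
tool x [-0.013 -1.    -0.   ] y [ 0.002  0.    -1.   ] z [ 1.    -0.013  0.002]
tip [548.3  84.2   2.9] above slab -20.1 pitch 0.11 yaw -0.73 roll 0.03
```

Call:
{"op": "send_rows", "data": {
  "increments": [
    {"fingers": 1,"offset": [0,-0.1,0],"turn": [0,0,0]},
    {"fingers": 0.5,"offset": [0,0,0],"turn": [0,0,0]},
    {"fingers": 0,"offset": [0,0,0],"turn": [0,0,0]},
    {"fingers": -1,"offset": [0,0,0],"turn": [0,0,0]},
    {"fingers": -1,"offset": [0,0,0],"turn": [0,0,0]},
    {"fingers": -1,"offset": [0,0,0],"turn": [0,0,0]},
    {"fingers": -1,"offset": [0,0,0],"turn": [0,0,0]},
    {"fingers": -1,"offset": [0,0,0],"turn": [0,0,0]}
  ],
  "squeeze": 20
}}

```text
clock: 18.65
ee_pos: [0.4603, 0.0868, 0.0423]
orientation: [0.496, -0.502, 0.504, -0.498]
contact_force: [1.0, -0.1, 0.2]
width: 0.0853
```

```bash
python3 - <<'E'
from h import *
s=state()
snap('wrist','pics/w30.png')
E
```

```text
t18.65 p [460.3  86.8  42.3] F [ 0.95 -0.08  0.21] M [-0.03  0.05  0.01] w 85.3
tool x [-0.012 -1.    -0.001] y [ 0.004  0.001 -1.   ] z [ 1.    -0.012  0.004]
```

View pics/w30.png

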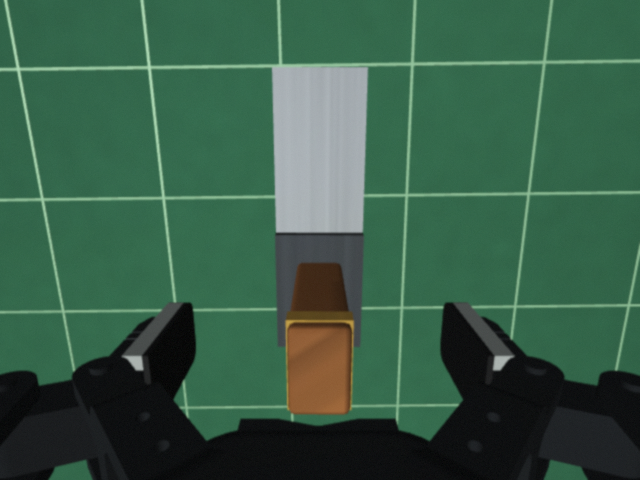

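Released, handle centred between open fingers. Retreat straight up.

Call:
{"op": "send_rows", "data": {
  "increments": [
    {"fingers": -1,"offset": [0,-8,0],"turn": [0,0,0]},
    {"fingers": -1,"offset": [0,-20,0],"turn": [0,0,0]},
    {"fingers": -1,"offset": [0,-30,0],"turn": [0,0,0]},
    {"fingers": -1,"offset": [0,-30,0],"turn": [0,0,0]},
    {"fingers": -1,"offset": [0,-30,0],"turn": [0,0,0]},
    {"fingers": -1,"offset": [0,-30,-10],"turn": [0,0,0]},
    {"fingers": -1,"offset": [0,0,0],"turn": [0,0,0]},
    {"fingers": -1,"offset": [0,0,0],"turn": [0,0,0]}
  ]
}}

```text
clock: 19.37
ee_pos: [0.4477, 0.0875, 0.1998]
orientation: [-0.497, 0.503, -0.502, 0.498]
contact_force: [0.7, 0.1, -0.2]
width: 0.0851
```

```bash
python3 - <<'E'
from h import *
s=state()
snap('scene','pics/s31.png'); snap('wrist','pics/w31.png')
E
```

```text
t19.37 p [447.7  87.5 199.8] F [ 0.68  0.11 -0.2 ] M [-0.   -0.03 -0.02] w 85.1
tool x [-0.01  -1.    -0.001] y [ 0.     0.001 -1.   ] z [ 1.   -0.01  0.  ]
```

View pics/s31.png

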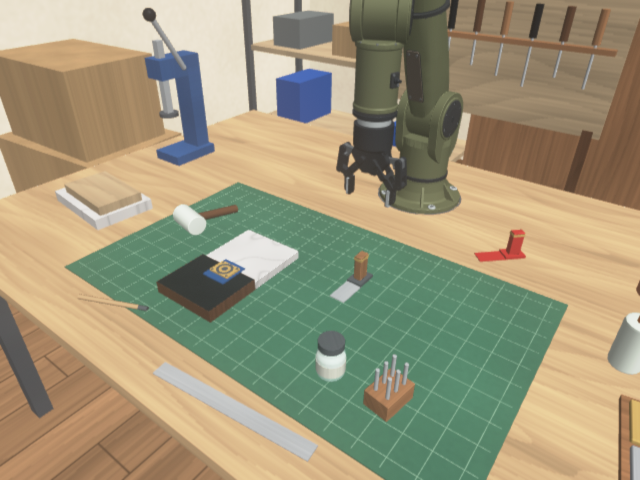

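Lifter stands upright at (360,270), plate brass up on the bed at (225,270), bystanders unmoved.

```bash
python3 -c "
from plant import *
print(hand_in())"
```

```text
the job is handed in; nothing more can be done
None
```

The job is done and handed in after about 19 s of the 72 s allowed. `hand_in()` gives no verdict, so the checks below are mine.

- **Sliding under and pressing home:** I gripped the lifter by its handle and slid the blade under the rim. It met the brass pad about 15 mm in, and I pushed the plate about 16 mm to the step. The measured push was 5 to 6.7 N for about 0.9 s, and the wrist never read more than that along the push direction. Part of the reading is blade friction on the marble, so the force on the plate itself was probably nearer 4 to 5 N, somewhat under the 6 N asked for.
- **Pressure on the slab:** While I was finding the marble surface the blade pressed on it with about 11 N. That was more than "lightly" but under the 15 N limit. During the slide it bore with about 4 N or less.
- **Levering over:** The plate went up through about 50°, 72° and 90°, then tipped over onto the press bed. The gripper stayed well clear of it throughout.
- **Last checks:**
  - The plate lies brass side up and looks flat, its centre about 20 mm beyond the step and 10 mm off the bed's middle line.
  - The lifter stands upright on the mat, released. I pressed it down with about 20 N while setting it there.
  - The gripper is open and above everything.
  - The jar, stamps, mallet and red look-alike appear unmoved by eye; I did not measure them.
- **Disagreement between cameras:** The top and wrist cameras differed by about 3 mm in x early on. Later pictures agreed to about 1 mm.

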